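Fetch a medicine carton from the three-bar compartment of a sloped organiser

ROBOT

A 6-joint arm with a two-finger parallel gripper is mounted at the origin on a cart in front of the work surface, level with it; the furniture and walls round the work are solid. World frame = base frame: x ahead of the robot, y to its left, z up, the work surface at z = 0. Lengths are in m, angles in rad, forces in N, time in s.
With the tool pointing down it reaches from about 0.35 to 0.775 m from the base axis. Payload 5.5 kg.
Tool frame: the origin (TCP) lies on the centre line of the jaws, within the pads' length; the fingertips stand 17 mm ahead of it and the grasp point (between the pads) lies 2 mm behind it; z points along the fingers, y is the direction in which the jaws open and shut (so a half turn about z gives the same grasp; the last joint's range is limited). The gripper opens to 85 mm and grips with 20 to 120 N. Pads are 22 mm wide; open, the fingers measure 114 mm over their backs; the gripper's body (76 mm by 85 mm) begins 54 mm behind the grasp point. The pads swing forward as they close: fully open they stand 13 mm farther back than shut.
Start: joints at [-1.292, 0.313, 0.046, 1.304, 0, 1.431], TCP at [0.234, -0.525, 0.248] pointing down, gripper open.
Joint ranges: [-2.76, 2.76], [-0.86, 1.69], [-1.03, 1.26], [-2.2, 2.34], [-1.47, 1.5], [-3.14, 3.14]. Speed limits (rad/s): [2.57, 2.57, 3.14, 3.14, 3.14, 3.14].

INTERFACE

Orientations are given as a unit quaternion [w, x, y, z].
In Python, from workcell import env gives the robot as it stands.
- The arm moves only by the tool servo_tool, never from a script. Its argument "increments" is a list of rows, each an object of numbers: "claw": the closure, from 0 (fully open) to 1 (shut); "x", "y", "z": the shift along the world's x, y, z in units of 25 mm (1.0 is 25 mm); "ax", "ay", "az": the turn, a rotation vector about the world's x, y, z in units of 8 degrees (1.0 is 8 degrees). A call has 1 to 5 rows; each row shifts and turns the commanded pose from where the row before left it; what a row does not reach is not made up. A row lasts 1/10 s, in which the tool goes at most 50 mm and 8.59 degrees, less where a joint would pass 70% of its speed; a pose out of reach is approached as far as the arm can. A call is refused whole if a number of a shift passes 1 or a number of a turn 1, either way. A call with a gripper value outside its range is refused whole. The fingers move at their own pace and stop on an object; "newtons" is the grip in N (left out, the last holds). Time passes only in rows, so rows that do not move let the fingers close. It gives the time, the measured TCP pose, the force and the opening at its end, in the units of the state.
- env.get_state(): the state, without advancing time (a new reading comes with each control period).
- env.read_camera(name): name is "side" or "top"; returns the picture (384x512x3 uint8, red, green, blue); there is no depth.
- env.calibration(name): a dict with "K" (3x3 intrinsics, pixels), "distortion" ([k1, k2, p1, p2, k3] as OpenCV has them; the pictures are not rectified), "world_to_cam" (4x4, takes a point from world to camera coordinates). Camera axes: x right, y down, z forward; pixel columns grow to the right and rows downward; lengths in m; the calibration is good to about 2 mm. A picture is of the moment at which its call begins. calibration takes no time and is no camera call.
- env.hand_in(): hands the job in, once; it reports no verdict.
The state is a dict: "clock": time; "joint_pos": joint angles; "qvel": joint speeds; "tau": joint torques, N m; "tcp_pos": TCP position; "orientation": TCP orientation; "wrist_force": force on the tool from outside, world axes, zero at the start; "ft_torque": the same for the moment, N m; "finger_gap": finger opening in m.
Only numpy, scipy, OpenCV 4.12 (cv2) and the standard library are available. Lean on these libraries where they do the work, as an engineer would, in place of code of your own. Each camera call takes 0.05 s, during which the arm holds its last target.

TASK

The medicine for this patient is in the organiser compartment whose lid carries three raised bars: swing open that lid and no other, lift out the carton and, without dropping it, set it down in the middle of the shallow steel tray, standing flat on the same long narrow face that it stood on in the compartment. Then shut the lid fully. Do not move the vial, the marker, the sample cup or the tray about.

Things in the scene. Friction and masses are not known exactly. Their poses are not given: they have to be found in the camera images.
- compartment_3: Wanted one of four grey boxes fixed in a row; their order changes. Told apart by the raised black bars on the aluminium lids (1 to 4 bars, 50 x 8 x 4 mm, running up the slope, 19 mm apart). Origin: centre of underside, 6 mm above worktop; x away from robot, y left along the row, z up. 100 mm wide, pitch of the row 101 mm. Mouth and floor slope 30 degrees, low side to the robot.
- mouth_3 (a point): Centre of the wanted compartment's mouth, at (0, 0, 0.095) in its frame; same axes as the compartment. Out of the mouth, square to it, is (-0.5, 0, 0.866); up the slope is (0.866, 0, 0.5). Inside: 98 mm along the slope, 94 mm wide along y, 56 mm deep square to the mouth; walls 3 to 4 mm.
- lid_3 (a joint): Lid of the wanted compartment, three raised bars: 0 shut, grows as it swings up about the far upper rim (about +y of the compartment), stop at 2.0 rad, where it stands nearly upright (upright would be 2.09). Stiff friction hinge (0.1 N m): it stays where it is left, open or half open.
- lid_3_hinge (a point): On the hinge axis (along compartment y) of the wanted lid, mid width; at (0.0449, 0, 0.1232) in the compartment's frame.
- lid_3_handle (a point): Grip point of the wanted lid: centre of the round black end of its tab, a disc 20 mm in diameter, 14 mm thick along compartment y (pinch along y; it can turn between the fingers). 133 mm from the hinge axis, 25 mm beyond the lid's low edge, free all round; shut: (-0.0703, 0, 0.0567) in the compartment's frame. Lid 108 x 97 x 3 mm.
- carton_3: White medicine carton, 32 x 85 x 48 mm (x, y, z), about 0.09 kg. Origin: centre of its 32 x 85 underside; z is its up axis. At the start it stands on the sloping floor (so pitched 30 degrees), 85 mm side up the slope, against the low wall, some 30 mm free on either side, top 8 mm below the mouth. The other compartments hold like cartons.
- tray: Shallow open rectangular steel tray on the worktop at the robot's left, loose, 0.5 kg, 200 x 150 mm (x, y); floor 3 mm thick, its upper face 3 mm above the worktop; rim 14 mm high, 5 mm wide. Origin: centre of its underside.
- vial: Bystander: loose brown vial, 32 mm wide, 62 mm high, standing near the robot's edge of the worktop. Origin: centre of its underside.
- marker: Bystander: black marker pen, 15 x 137 x 18 mm, lying near the edge of the worktop, right of the vial. Origin: centre of its underside.
- sample_cup: Bystander: capped sample cup, 60 mm wide, 64 mm high, standing behind the tray. Origin: centre of its underside.
- lid_1 (a joint): Lid with one bar, same build, on another compartment of the row: 0 shut; leave it shut.
- lid_2 (a joint): Lid with two bars, same build, on another compartment of the row: 0 shut; leave it shut.
- lid_4 (a joint): Lid with four bars, same build, on another compartment of the row: 0 shut; leave it shut.

How it is judged:
By the outcome, as a careful person would: the job done as asked, in the order asked, and still so for the second after the job is handed in, with the robot touching nothing.
It also fails if it takes over 72 s, if anything falls off the work surface, if the arm or the gripper's body presses on something with over 40 N, if the wrist force passes 120 N, or if a joint passes its speed limit or range.

## Working session

There is one attempt and no reset: what is moved stays moved. The work goes in short steps, Python scripts to look and compute and a tool call to move; the robot and the scene stay as the last step left them, time stands still between calls to the robot, and variables do not carry over. Pictures are saved under pics/ and viewed, and the job is handed in when it is done.

Besides the shell and the picture viewer there is one more tool, called after "Emit:" as name(argument=value, ...) on one line, values as JSON. servo_tool: Moves the arm, as the interface text tells. Its arguments: {"type":"object","properties":{"increments":{"type":"array"},"newtons":{"type":"number"}},"required":["increments"]}

```bash
ls; mkdir -p pics; python3 - <<'E'
from workcell import env
import cv2,numpy as np
np.set_printoptions(precision=4,suppress=True)
for n in("side","top"):
    im=env.read_camera(n); cv2.imwrite(f"pics/{n}0.png",im[:,:,::-1]); c=env.calibration(n); print(n,c["K"],c["distortion"],c["world_to_cam"])
print(env.get_state())
E
```

```text
pics
side [[438.6874   0.     246.5777]
 [  0.     438.6874 195.7325]
 [  0.       0.       1.    ]] [-0.1005  0.      0.      0.      0.    ] [[ 0.9664 -0.2563  0.0189 -0.5268]
 [-0.0774 -0.3603 -0.9296  0.1602]
 [ 0.2451  0.8969 -0.368   1.0978]
 [ 0.      0.      0.      1.    ]]
top [[473.9061   0.     258.7497]
 [  0.     473.9061 187.8334]
 [  0.       0.       1.    ]] [-0.0086  0.      0.      0.      0.    ] [[-0.0293 -0.9996 -0.006   0.0837]
 [-0.9859  0.0299 -0.1645  0.5609]
 [ 0.1646  0.0011 -0.9864  1.2824]
 [ 0.      0.      0.      1.    ]]
{'clock': 0.1, 'joint_pos': array([-1.2916,  0.3139,  0.0451,  1.3036, -0.    ,  1.4312]), 'qvel': array([ 0.0019,  0.0001,  0.004 , -0.0004, -0.0005,  0.0004]), 'tau': array([  0.0023, -48.1724,  29.9245,   0.0127,  -0.0002,  -0.    ]), 'tcp_pos': array([ 0.2337, -0.5249,  0.2475]), 'orientation': array([-0.0008,  0.9782,  0.2079, -0.0001]), 'wrist_force': array([ 0.4731,  0.3806, -0.5977]), 'ft_torque': array([ 0.0377, -0.0352,  0.0084]), 'finger_gap': 0.08561083555879902}
```

View pics/top0.png

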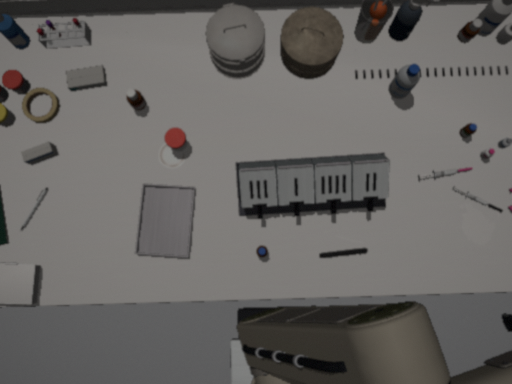

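View pics/side0.png

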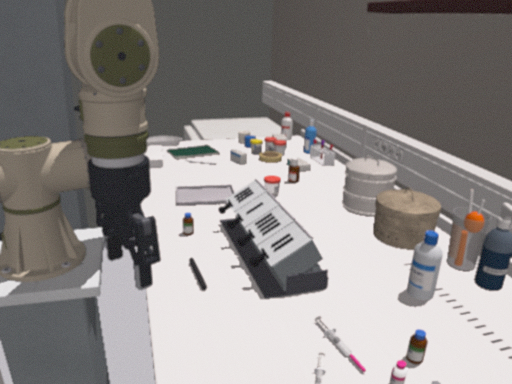

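```bash
python3 - <<'E'
import cv2
im=cv2.imread("pics/top0.png")
a=cv2.resize(im[145:265,225:400],None,fx=4.5,fy=4.5,interpolation=cv2.INTER_CUBIC);cv2.imwrite("pics/z1.png",cv2.convertScaleAbs(a,alpha=1.4))
b=cv2.resize(im[120:265,125:205],None,fx=4,fy=4,interpolation=cv2.INTER_CUBIC);cv2.imwrite("pics/z2.png",cv2.convertScaleAbs(b,alpha=1.4))
E
```

```text
(no output)
```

View pics/z1.png

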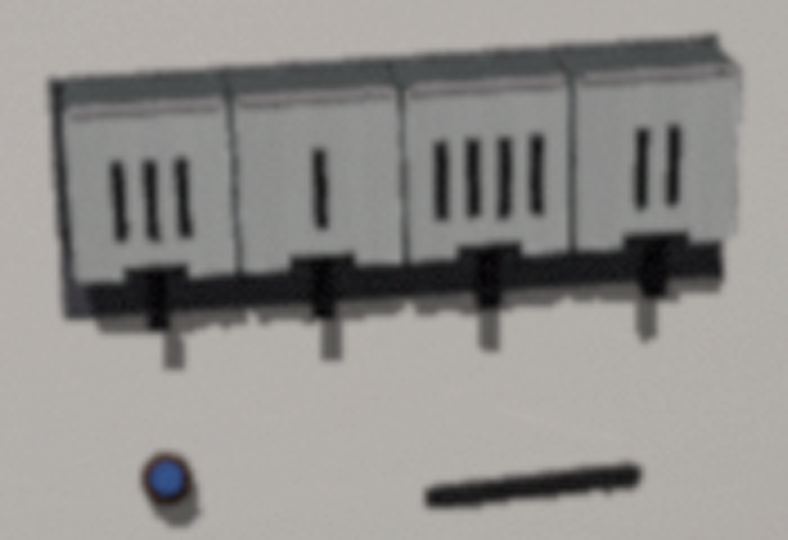

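View pics/z2.png

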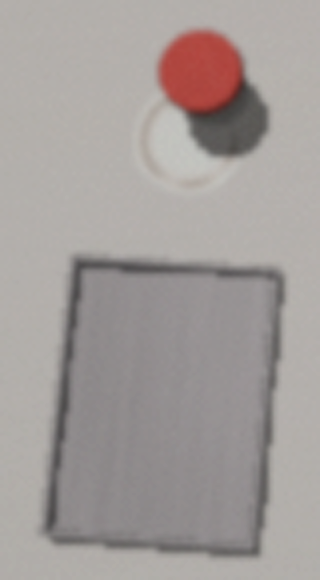

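```bash
cat > h.py <<'E'
import numpy as np,cv2
from scipy.optimize import least_squares
from scipy.spatial.transform import Rotation as R
np.set_printoptions(precision=4,suppress=True)
from workcell import env
C={n:env.calibration(n) for n in("side","top")}
def proj(n,P):
    c=C[n];w=np.array(c["world_to_cam"]);P=np.atleast_2d(P).astype(float)
    return cv2.projectPoints(P,cv2.Rodrigues(w[:3,:3])[0],w[:3,3],np.array(c["K"]),np.array(c["distortion"],float))[0][:,0]
def back(n,uv,z):
    c=C[n];w=np.array(c["world_to_cam"])
    u=cv2.undistortPoints(np.array(uv,float).reshape(-1,1,2),np.array(c["K"]),np.array(c["distortion"],float))[:,0]
    d=np.c_[u,np.ones(len(u))]@w[:3,:3]; o=-w[:3,:3].T@w[:3,3]
    return o+d*((z-o[2])/d[:,2])[:,None]
def W(p,L):  # p=x,y,yaw ; local->world
    return np.array([p[0],p[1],.006])+np.atleast_2d(L)@R.from_euler('z',p[2]).as_matrix().T
E
python3 - <<'E'
from h import *
o=np.array([225,145]);f=lambda a:(np.array(a,float)+.5)/4.5-.5+o
disc=f([(157,328),(323,317),(488,306),(653,296)])
bars=f([(120,201),(151,200),(183,198),(320,189),(442,181),(473,177),(505,175),(536,174),(642,169),(674,166)])
by=[.019,0,-.019,-.101,-.202+.0285,-.202+.0095,-.202-.0095,-.202-.0285,-.303+.0095,-.303-.0095]
e=np.array([-.866,0,-.5]);nn=np.array([-.5,0,.866]);hg=np.array([.0449,0,.1232])
D=np.array([[-.0803,-.101*i,.0567] for i in range(4)])
def r(q):
    B=hg+e*q[3]+nn*.006+np.c_[np.zeros(10),by,np.zeros(10)]
    return np.r_[(proj("top",W(q,D))-disc).ravel(),(proj("top",W(q,B))-bars).ravel()]
s=least_squares(r,[.45,.0,0,.05]);print(s.x,np.abs(s.fun).max()); print(s.fun.reshape(-1,2))
p=s.x[:3];np.save("p.npy",p)
for n in("top","side"):
    im=cv2.imread(f"pics/{n}0.png");k=4 if n=="top" else 4
    off=np.array([225,145]) if n=="top" else np.array([205,165])
    sub=im[off[1]:off[1]+130,off[0]:off[0]+180];sub=cv2.resize(sub,None,fx=k,fy=k,interpolation=cv2.INTER_CUBIC);sub=cv2.convertScaleAbs(sub,alpha=1.4)
    def dr(P,col,closed=True):
        q=((proj(n,P)-off+.5)*k).astype(int);cv2.polylines(sub,[q.reshape(-1,1,2)],closed,col,1)
    for i in range(4):
        c=np.array([0,-.101*i,0])
        dr(W(p,c+np.array([hg+[0,.0485,0],hg-[0,.0485,0],hg+e*.108-[0,.0485,0],hg+e*.108+[0,.0485,0]])),(0,0,255))
        t=np.linspace(0,6.28,20);
        for yy in(.007,-.007): dr(W(p,c+np.c_[-.0703+.01*np.cos(t),t*0+yy,.0567+.01*np.sin(t)]),(0,255,0))
    cv2.imwrite(f"pics/o_{n}.png",sub)
tr=back("top",np.array([(75,258),(282,270),(258,552),(46,540)])/4+[125,120],.014);print(tr,tr.mean(0))
d=tr[0]-tr[3];print(np.linalg.norm(tr[0]-tr[3]),np.linalg.norm(tr[1]-tr[0]),np.degrees(np.arctan2(d[1],d[0])))
print("vial",back("top",f([(167,478)]),.062),"marker",back("top",f([(430,497),(638,475)]),.018),"cup",back("top",[(176,138)],.064))
print("hinge,handle,mouth",W(p,hg),W(p,[-.0703,0,.0567]),W(p,[0,0,.095]))
E
```

```text
[0.5584 0.0691 0.0342 0.0575] 0.3623799173323903
[[ 0.3195 -0.0896]
 [ 0.1762 -0.0011]
 [ 0.2178  0.0867]
 [ 0.211  -0.0477]
 [-0.3283  0.0547]
 [-0.1352 -0.1749]
 [-0.1653 -0.1823]
 [-0.0623 -0.1313]
 [-0.1864 -0.0755]
 [-0.0067  0.3624]
 [-0.051   0.3559]
 [ 0.1251  0.1273]
 [-0.0188 -0.2555]
 [-0.0739 -0.039 ]]
[[0.5884 0.3982 0.014 ]
 [0.5751 0.2489 0.014 ]
 [0.3748 0.2672 0.014 ]
 [0.3874 0.4165 0.014 ]] [0.4814 0.3327 0.014 ]
0.20177248617599686 0.14987710057153336 -5.2211609564230725
vial [[0.3872 0.0639 0.062 ]] marker [[ 0.3721 -0.0992  0.018 ]
 [ 0.3817 -0.2293  0.018 ]] cup [[0.7098 0.2961 0.064 ]]
hinge,handle,mouth [[0.6033 0.0707 0.1292]] [[0.4882 0.0667 0.0627]] [[0.5584 0.0691 0.101 ]]
```

View pics/o_top.png

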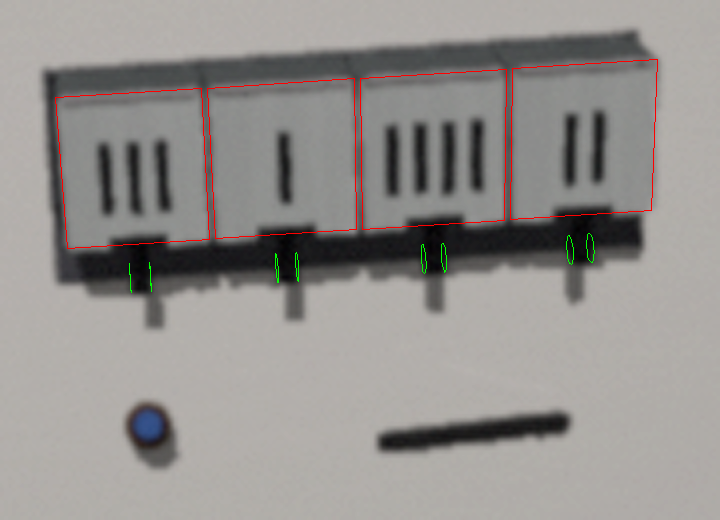

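View pics/o_side.png

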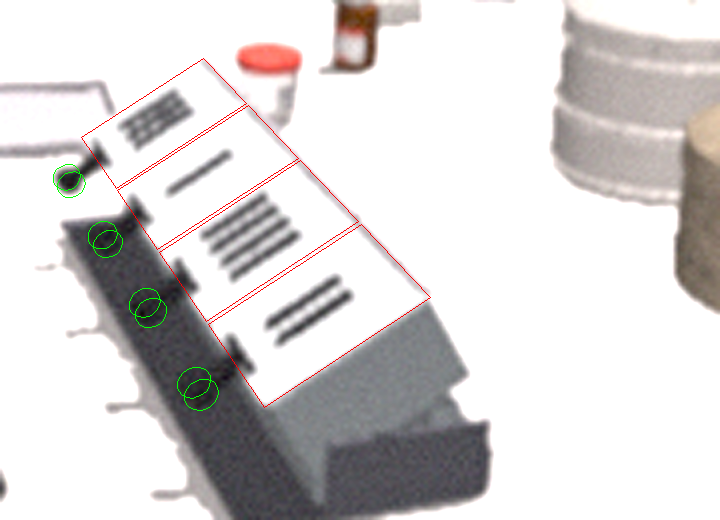

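Emit:
servo_tool(increments=[{"x": 0.41,"y": 0.95,"az": 0.79,"claw": 0},{"x": 0.41,"y": 0.95,"az": 0.79,"claw": 0},{"x": 0.41,"y": 0.95,"az": 0.79,"claw": 0},{"x": 0.41,"y": 0.95,"az": 0.79,"claw": 0},{"x": 0.41,"y": 0.95,"az": 0.79,"claw": 0}], newtons=30)

```text
schema error: expected keys claw, x, y, z, ax, ay, az
```

All keys needed in each row.

Emit:
servo_tool(increments=[{"claw": 0,"x": 0.41,"y": 0.95,"z": 0,"ax": 0,"ay": 0,"az": 0.79},{"claw": 0,"x": 0.41,"y": 0.95,"z": 0,"ax": 0,"ay": 0,"az": 0.79},{"claw": 0,"x": 0.41,"y": 0.95,"z": 0,"ax": 0,"ay": 0,"az": 0.79},{"claw": 0,"x": 0.41,"y": 0.95,"z": 0,"ax": 0,"ay": 0,"az": 0.79},{"claw": 0,"x": 0.41,"y": 0.95,"z": 0,"ax": 0,"ay": 0,"az": 0.79}], newtons=30)

```text
clock: 0.6
tcp_pos: [0.2852, -0.4054, 0.2479]
orientation: [-0.0, 0.884, 0.468, 0.0]
wrist_force: [0.9, -0.2, 0.3]
finger_gap: 0.0851
```

Emit:
servo_tool(increments=[{"claw": 0,"x": 0.41,"y": 0.95,"z": 0,"ax": 0,"ay": 0,"az": 0.79},{"claw": 0,"x": 0.41,"y": 0.95,"z": 0,"ax": 0,"ay": 0,"az": 0.79},{"claw": 0,"x": 0.41,"y": 0.95,"z": 0,"ax": 0,"ay": 0,"az": 0.79},{"claw": 0,"x": 0.41,"y": 0.95,"z": 0,"ax": 0,"ay": 0,"az": 0.79},{"claw": 0,"x": 0.41,"y": 0.95,"z": 0,"ax": 0,"ay": 0,"az": 0.79}])

```text
clock: 1.1
tcp_pos: [0.3364, -0.2866, 0.248]
orientation: [-0.0, 0.723, 0.691, 0.0]
wrist_force: [0.8, -0.5, 0.7]
finger_gap: 0.0854
```

Emit:
servo_tool(increments=[{"claw": 0,"x": 0.41,"y": 0.95,"z": 0,"ax": 0,"ay": 0,"az": 0.79},{"claw": 0,"x": 0.41,"y": 0.95,"z": 0,"ax": 0,"ay": 0,"az": 0.79},{"claw": 0,"x": 0.41,"y": 0.95,"z": 0,"ax": 0,"ay": 0,"az": 0.79},{"claw": 0,"x": 0.41,"y": 0.95,"z": 0,"ax": 0,"ay": 0,"az": 0.79},{"claw": 0,"x": 0.41,"y": 0.95,"z": 0,"ax": 0,"ay": 0,"az": 0.79}])

```text
clock: 1.6
tcp_pos: [0.3876, -0.1679, 0.248]
orientation: [-0.0, 0.507, 0.862, 0.0]
wrist_force: [-0.6, -0.1, 1.1]
finger_gap: 0.0851
```

Emit:
servo_tool(increments=[{"claw": 0,"x": 0.41,"y": 0.95,"z": 0,"ax": 0,"ay": 0,"az": 0.79},{"claw": 0,"x": 0.41,"y": 0.95,"z": 0,"ax": 0,"ay": 0,"az": 0.79},{"claw": 0,"x": 0.41,"y": 0.95,"z": 0,"ax": 0,"ay": 0,"az": 0.79},{"claw": 0,"x": 0.41,"y": 0.95,"z": 0,"ax": 0,"ay": 0,"az": 0.79},{"claw": 0,"x": 0.41,"y": 0.95,"z": 0,"ax": 0,"ay": 0,"az": 0.79}])

```text
clock: 2.1
tcp_pos: [0.4389, -0.0492, 0.248]
orientation: [-0.0, 0.253, 0.967, 0.0]
wrist_force: [0.2, -0.2, -0.3]
finger_gap: 0.0853
```

Emit:
servo_tool(increments=[{"claw": 0,"x": 0.41,"y": 0.95,"z": 0,"ax": 0,"ay": 0,"az": 0.79},{"claw": 0,"x": 0.41,"y": 0.95,"z": 0,"ax": 0,"ay": 0,"az": 0.79},{"claw": 0,"x": 0.41,"y": 0.95,"z": 0,"ax": 0,"ay": 0,"az": 0.79},{"claw": 0,"x": 0.41,"y": 0.95,"z": 0,"ax": 0,"ay": 0,"az": 0.79},{"claw": 0,"x": 0.41,"y": 0.95,"z": 0,"ax": 0,"ay": 0,"az": 0.79}])

```text
clock: 2.6
tcp_pos: [0.4901, 0.0695, 0.2479]
orientation: [-0.0, -0.02, 1.0, 0.0]
wrist_force: [-0.1, -0.4, 0.4]
finger_gap: 0.0855
```

Emit:
servo_tool(increments=[{"claw": 0,"x": -0.08,"y": -0.11,"z": -0.75,"ax": 0,"ay": 0,"az": 0},{"claw": 0,"x": 0,"y": 0,"z": -0.75,"ax": 0,"ay": 0,"az": 0},{"claw": 0,"x": 0,"y": 0,"z": -0.75,"ax": 0,"ay": 0,"az": 0},{"claw": 0.2,"x": 0,"y": 0,"z": -0.75,"ax": 0,"ay": 0,"az": 0},{"claw": 0.2,"x": 0,"y": 0,"z": -0.75,"ax": 0,"ay": 0,"az": 0}])

```text
clock: 3.1
tcp_pos: [0.4877, 0.0657, 0.1534]
orientation: [-0.0, -0.017, 1.0, 0.0]
wrist_force: [0.7, -0.3, -0.6]
finger_gap: 0.0683
```

Emit:
servo_tool(increments=[{"claw": 0.4,"x": 0,"y": 0,"z": -0.75,"ax": 0,"ay": 0,"az": 0},{"claw": 0.4,"x": 0,"y": 0,"z": -0.75,"ax": 0,"ay": 0,"az": 0},{"claw": 0.4,"x": 0,"y": 0,"z": -0.75,"ax": 0,"ay": 0,"az": 0},{"claw": 0.4,"x": 0,"y": 0,"z": -0.75,"ax": 0,"ay": 0,"az": 0},{"claw": 0.5,"x": 0,"y": 0,"z": -0.74,"ax": 0,"ay": 0,"az": 0}])

```text
clock: 3.6
tcp_pos: [0.4877, 0.0657, 0.06]
orientation: [-0.0, -0.017, 1.0, 0.0]
wrist_force: [0.4, -0.7, -0.2]
finger_gap: 0.0428
```

```bash
cat > shot.py <<'E'
import sys
from h import *
for a in sys.argv[1:]:
    n,tag,x0,y0,w,hh,k=a.split(",");x0,y0,w,hh=map(int,(x0,y0,w,hh));k=float(k)
    im=env.read_camera(n)[:,:,::-1];cv2.imwrite(f"pics/{n}_{tag}_full.png",im)
    s=cv2.resize(im[y0:y0+hh,x0:x0+w],None,fx=k,fy=k,interpolation=cv2.INTER_CUBIC);cv2.imwrite(f"pics/{n}_{tag}.png",cv2.convertScaleAbs(s,alpha=1.4))
s=env.get_state();print({k:s[k] for k in("clock","joint_pos","tcp_pos","orientation","wrist_force","finger_gap")})
E
python3 shot.py side,a,140,120,200,150,4 top,a,200,130,200,150,4
```

```text
{'clock': 3.7, 'joint_pos': array([-0.0296,  0.3012, -0.4716,  0.8035,  0.0001, -0.0644]), 'tcp_pos': array([0.4856, 0.0657, 0.0586]), 'orientation': array([-0.0028, -0.0174,  0.9998,  0.0002]), 'wrist_force': array([-0.9647,  0.1603, -0.1413]), 'finger_gap': 0.0425314856247437}
```

View pics/side_a.png

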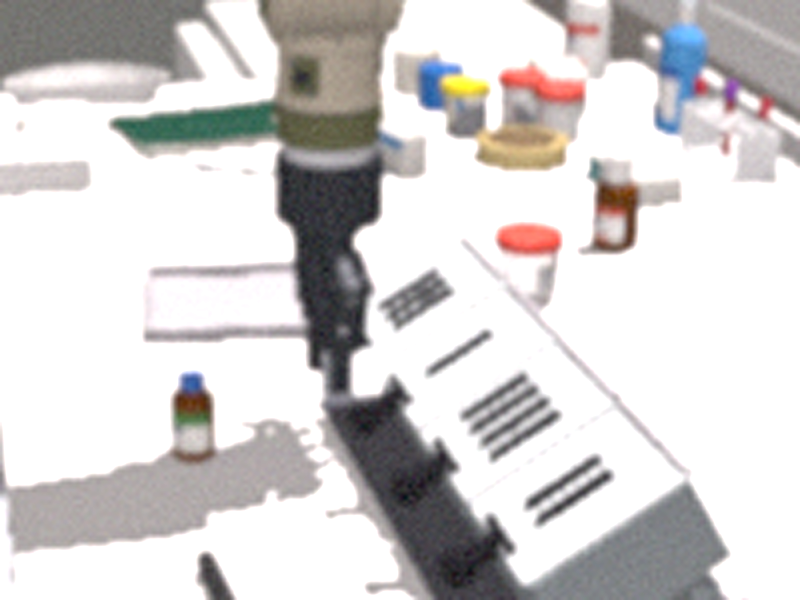

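View pics/top_a.png

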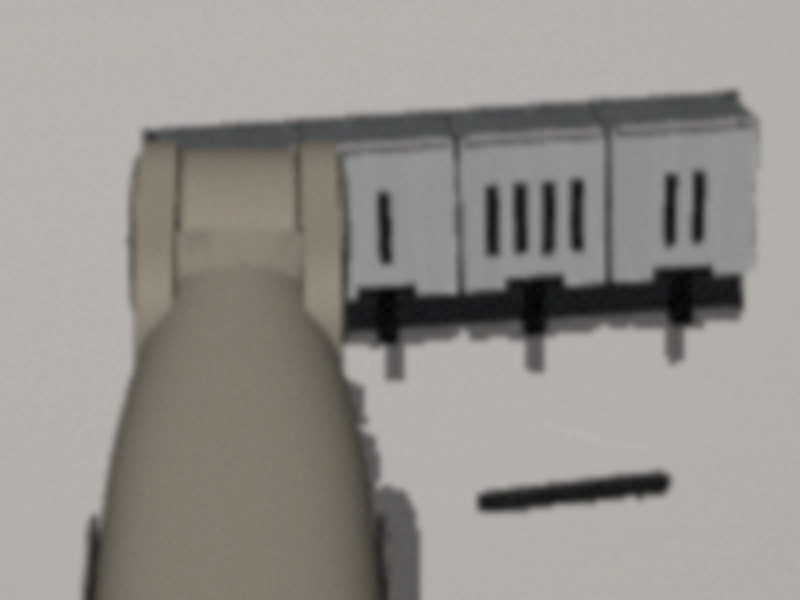

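Emit:
servo_tool(increments=[{"claw": 1,"x": 0.06,"y": 0,"z": 0.06,"ax": 0,"ay": 0,"az": 0},{"claw": 1,"x": 0,"y": 0,"z": 0,"ax": 0,"ay": 0,"az": 0},{"claw": 1,"x": 0,"y": 0,"z": 0,"ax": 0,"ay": 0,"az": 0},{"claw": 1,"x": 0,"y": 0,"z": 0,"ax": 0,"ay": 0,"az": 0}], newtons=40)

```text
clock: 4.1
tcp_pos: [0.4906, 0.0665, 0.0638]
orientation: [0.001, -0.018, 1.0, 0.001]
wrist_force: [0.9, 5.6, 2.4]
finger_gap: 0.0129
```

```bash
python3 - <<'E'
import numpy as np
th=np.linspace(0,1.96,21);a=th-np.pi/6
r=.133;x=-r*np.cos(a);z=r*np.sin(a)
for i in range(20): print(i,round(th[i+1],3),"x %.2f y %.3f z %.2f"%((x[i+1]-x[i])/.025,(x[i+1]-x[i])*.034/.025,(z[i+1]-z[i])/.025))
print((x[-1]-x[0])/.025,(z[-1]-z[0])/.025)
E
```

```text
0 0.098 x -0.24 y -0.008 z 0.46
1 0.196 x -0.19 y -0.007 z 0.48
2 0.294 x -0.14 y -0.005 z 0.50
3 0.392 x -0.09 y -0.003 z 0.51
4 0.49 x -0.04 y -0.001 z 0.52
5 0.588 x 0.01 y 0.000 z 0.52
6 0.686 x 0.06 y 0.002 z 0.52
7 0.784 x 0.11 y 0.004 z 0.51
8 0.882 x 0.16 y 0.005 z 0.50
9 0.98 x 0.21 y 0.007 z 0.48
10 1.078 x 0.25 y 0.009 z 0.46
11 1.176 x 0.30 y 0.010 z 0.43
12 1.274 x 0.34 y 0.011 z 0.40
13 1.372 x 0.37 y 0.013 z 0.36
14 1.47 x 0.41 y 0.014 z 0.33
15 1.568 x 0.44 y 0.015 z 0.28
16 1.666 x 0.46 y 0.016 z 0.24
17 1.764 x 0.48 y 0.016 z 0.19
18 1.862 x 0.50 y 0.017 z 0.14
19 1.96 x 0.51 y 0.017 z 0.10
3.8944235996251453 7.9320272365999385
```

Emit:
servo_tool(increments=[{"claw": 1,"x": -0.24,"y": -0.01,"z": 0.46,"ax": 0,"ay": 0,"az": 0},{"claw": 1,"x": -0.19,"y": -0.01,"z": 0.48,"ax": 0,"ay": 0,"az": 0},{"claw": 1,"x": -0.14,"y": 0,"z": 0.5,"ax": 0,"ay": 0,"az": 0},{"claw": 1,"x": -0.09,"y": 0,"z": 0.51,"ax": 0,"ay": 0,"az": 0},{"claw": 1,"x": -0.04,"y": 0,"z": 0.52,"ax": 0,"ay": 0,"az": 0}])

```text
clock: 4.6
tcp_pos: [0.4729, 0.0659, 0.1253]
orientation: [0.001, -0.018, 1.0, 0.001]
wrist_force: [5.6, 4.5, -4.9]
finger_gap: 0.0131
```

Emit:
servo_tool(increments=[{"claw": 1,"x": 0.01,"y": 0,"z": 0.52,"ax": 0,"ay": 0,"az": 0},{"claw": 1,"x": 0.06,"y": 0,"z": 0.52,"ax": 0,"ay": 0,"az": 0},{"claw": 1,"x": 0.11,"y": 0,"z": 0.51,"ax": 0,"ay": 0,"az": 0},{"claw": 1,"x": 0.16,"y": 0.01,"z": 0.5,"ax": 0,"ay": 0,"az": 0},{"claw": 1,"x": 0.21,"y": 0.01,"z": 0.48,"ax": 0,"ay": 0,"az": 0}])

```text
clock: 5.1
tcp_pos: [0.4862, 0.0664, 0.1881]
orientation: [0.0, -0.018, 1.0, 0.001]
wrist_force: [4.8, 3.3, -6.6]
finger_gap: 0.0133
```

```bash
python3 shot.py side,b,140,90,200,150,4
```

```text
{'clock': 5.15, 'joint_pos': array([-0.029 ,  0.1777, -0.2771,  1.1133,  0.0018, -0.0644]), 'tcp_pos': array([0.4873, 0.0664, 0.1899]), 'orientation': array([ 0.0014, -0.0177,  0.9998,  0.0009]), 'wrist_force': array([-0.0466,  3.9601, -1.258 ]), 'finger_gap': 0.012686284152589216}
```

View pics/side_b.png

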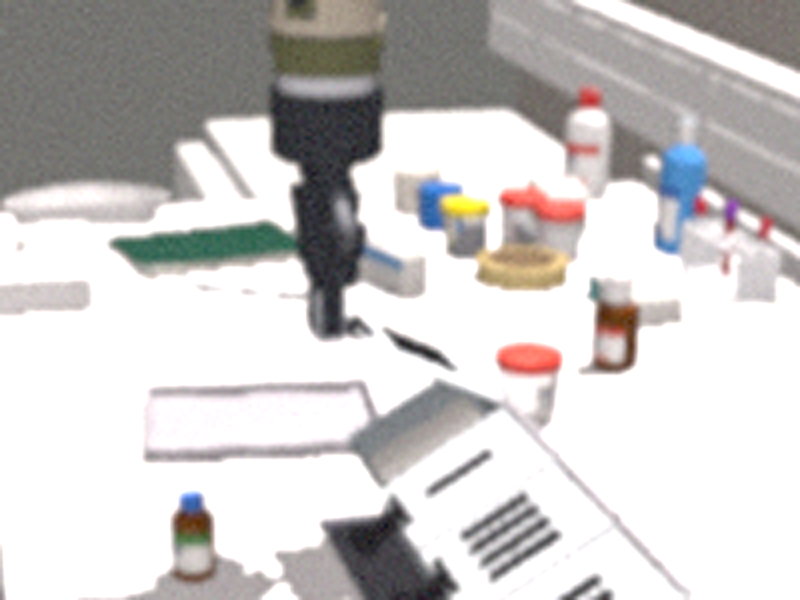

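Lid 3 is following the hand: tab in the jaws near (330,325), compartment's inside visible at (430,430). Continue the arc.

Emit:
servo_tool(increments=[{"claw": 1,"x": 0.25,"y": 0.01,"z": 0.46,"ax": 0,"ay": 0,"az": 0},{"claw": 1,"x": 0.3,"y": 0.01,"z": 0.43,"ax": 0,"ay": 0,"az": 0},{"claw": 1,"x": 0.34,"y": 0.01,"z": 0.4,"ax": 0,"ay": 0,"az": 0},{"claw": 1,"x": 0.37,"y": 0.01,"z": 0.36,"ax": 0,"ay": 0,"az": 0},{"claw": 1,"x": 0.41,"y": 0.01,"z": 0.33,"ax": 0,"ay": 0,"az": 0}])

```text
clock: 5.65
tcp_pos: [0.5267, 0.0678, 0.2366]
orientation: [-0.001, -0.018, 1.0, 0.001]
wrist_force: [1.1, 5.2, -8.0]
finger_gap: 0.0129
```

Emit:
servo_tool(increments=[{"claw": 1,"x": 0.44,"y": 0.02,"z": 0.28,"ax": 0,"ay": 0,"az": 0},{"claw": 1,"x": 0.46,"y": 0.02,"z": 0.24,"ax": 0,"ay": 0,"az": 0},{"claw": 1,"x": 0.48,"y": 0.02,"z": 0.19,"ax": 0,"ay": 0,"az": 0},{"claw": 1,"x": 0.5,"y": 0.02,"z": 0.14,"ax": 0,"ay": 0,"az": 0},{"claw": 1,"x": 0.4,"y": 0.02,"z": 0.08,"ax": 0,"ay": 0,"az": 0}])

```text
clock: 6.15
tcp_pos: [0.5834, 0.07, 0.26]
orientation: [-0.002, -0.018, 1.0, 0.0]
wrist_force: [-3.7, 1.9, -2.5]
finger_gap: 0.0131
```

```bash
python3 shot.py side,c,140,90,200,150,4
```

```text
{'clock': 6.2, 'joint_pos': array([-0.0176,  0.3398,  0.1125,  1.3451,  0.0011, -0.0529]), 'tcp_pos': array([0.585 , 0.07  , 0.2602]), 'orientation': array([-0.0008, -0.0176,  0.9998,  0.0006]), 'wrist_force': array([0.3182, 3.779 , 0.0613]), 'finger_gap': 0.012976020061257256}
```

View pics/side_c.png

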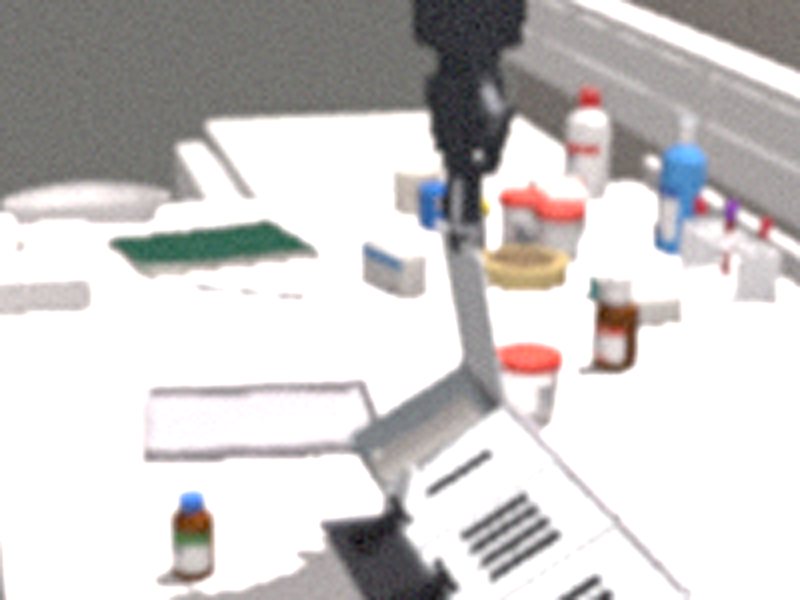

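Emit:
servo_tool(increments=[{"claw": 0.4,"x": 0,"y": 0,"z": 0,"ax": 0,"ay": 0,"az": 0},{"claw": 0.4,"x": 0,"y": 0,"z": 0,"ax": 0,"ay": 0,"az": 0},{"claw": 0.4,"x": 0,"y": 0,"z": 0.5,"ax": 0,"ay": 0,"az": 0},{"claw": 0.4,"x": 0,"y": 0,"z": 0.8,"ax": 0,"ay": 0,"az": 0},{"claw": 0.4,"x": 0,"y": 0,"z": 0.8,"ax": 0,"ay": 0,"az": 0}])

```text
clock: 6.7
tcp_pos: [0.5843, 0.0691, 0.3146]
orientation: [0.0, -0.017, 1.0, -0.0]
wrist_force: [0.1, 0.0, 0.5]
finger_gap: 0.0511
```

Emit:
servo_tool(increments=[{"claw": 0.4,"x": -0.7,"y": -0.02,"z": 0.1,"ax": 0,"ay": 0,"az": 0},{"claw": 0.4,"x": -0.8,"y": -0.02,"z": 0,"ax": 0,"ay": 0,"az": 0},{"claw": 0.4,"x": -1,"y": -0.02,"z": 0,"ax": 0,"ay": 0,"az": 0},{"claw": 0.4,"x": -1,"y": -0.03,"z": 0,"ax": 0,"ay": 0,"az": 0},{"claw": 0.4,"x": -1,"y": -0.03,"z": 0,"ax": 0,"ay": 0,"az": 0}])

```text
clock: 7.2
tcp_pos: [0.4711, 0.0661, 0.3167]
orientation: [0.001, -0.017, 1.0, -0.0]
wrist_force: [0.6, -0.7, 0.9]
finger_gap: 0.0512
```

```bash
python3 shot.py side,d,140,90,200,150,4 top,d,200,130,200,150,4
```

```text
{'clock': 7.3, 'joint_pos': array([-0.029 ,  0.1034, -0.0507,  1.4153, -0.0003, -0.0638]), 'tcp_pos': array([0.4694, 0.0663, 0.3173]), 'orientation': array([ 0.0007, -0.0174,  0.9998, -0.0002]), 'wrist_force': array([ 1.2121, -0.1241,  0.2501]), 'finger_gap': 0.0513576754360834}
```

View pics/side_d.png

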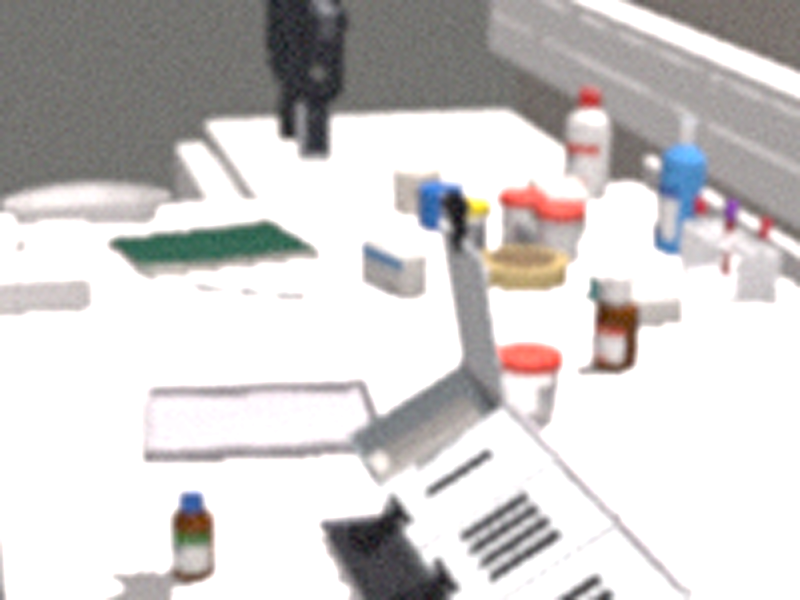

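View pics/top_d.png

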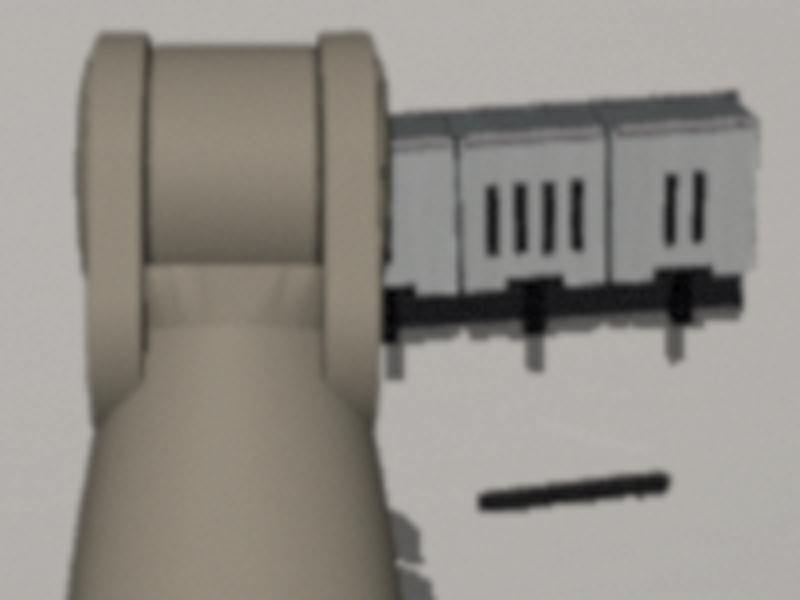

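Emit:
servo_tool(increments=[{"claw": 0.4,"x": -0.2,"y": 1,"z": 0,"ax": 0.02,"ay": -0.75,"az": 0},{"claw": 0.4,"x": 0,"y": 1,"z": 0,"ax": 0.03,"ay": -0.75,"az": 0},{"claw": 0.4,"x": 0,"y": 1,"z": 0,"ax": 0.03,"ay": -0.75,"az": 0},{"claw": 0.4,"x": 0,"y": 1,"z": 0,"ax": 0.03,"ay": -0.75,"az": 0},{"claw": 0.4,"x": 0,"y": 1,"z": 0,"ax": 0.02,"ay": -0.75,"az": 0}])

```text
clock: 7.8
tcp_pos: [0.4678, 0.1921, 0.3177]
orientation: [0.263, -0.016, 0.965, 0.005]
wrist_force: [0.1, 1.0, -0.3]
finger_gap: 0.0517
```

```bash
python3 shot.py top,e,200,130,200,150,4
```

```text
{'clock': 7.85, 'joint_pos': array([ 0.3142, -0.2234, -0.498 ,  0.7806, -0.1364,  0.2407]), 'tcp_pos': array([0.4645, 0.1946, 0.3149]), 'orientation': array([ 0.2627, -0.0181,  0.9647,  0.0063]), 'wrist_force': array([-3.7479, -0.1525, -2.0149]), 'finger_gap': 0.051345212970036844}
```

View pics/top_e.png

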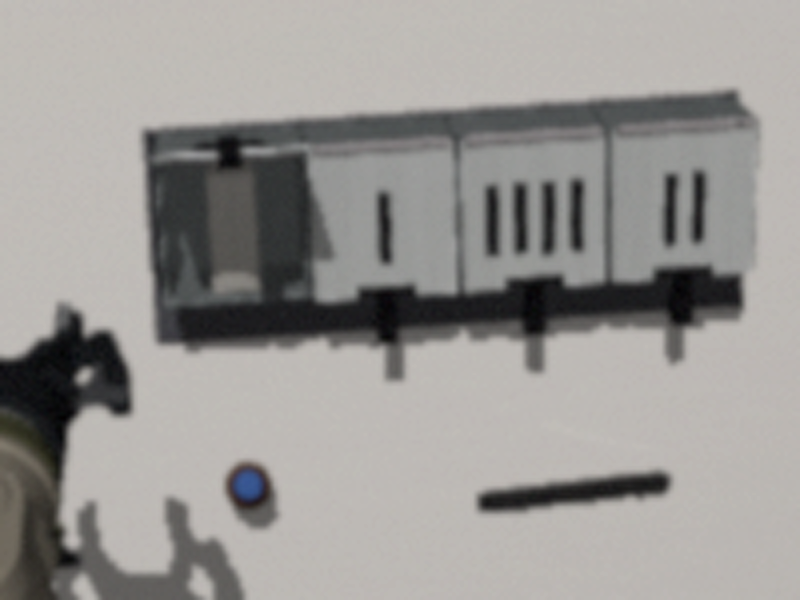

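```bash
python3 - <<'E'
from h import *
p=np.load("p.npy");up=np.array([.866,0,.5]);n=np.array([-.5,0,.866]);m=np.array([0,0,.095])
im=cv2.imread("pics/top_e.png")
for dy in(0.,):
  L=np.array([m-.008*n+s*up+[0,y+dy,0] for s,y in((-.049,.016),(.036,.016),(.036,-.016),(-.049,-.016))])
  q=(proj("top",W(p,L))-[200,130]+.5)*4-.5;print(q)
  cv2.polylines(im,[q.astype(int).reshape(-1,1,2)],True,(0,0,255),1)
L=np.array([m+s*up+[0,y,0] for s,y in((-.049,.047),(.049,.047),(.049,-.047),(-.049,-.047))])
q=(proj("top",W(p,L))-[200,130]+.5)*4-.5;print(q)
cv2.polylines(im,[q.astype(int).reshape(-1,1,2)],True,(0,255,0),1)
cv2.imwrite("pics/o2.png",cv2.resize(im[90:370,130:430],None,fx=2.6,fy=2.1))
# local y of carton edges: solve on plane of carton top
from scipy.optimize import fsolve
def inv(uv):
    t=(np.array(uv)+.5)/4-.5+[200,130]
    return fsolve(lambda a:(proj("top",W(p,m-.008*n+a[0]*up+[0,a[1],0]))[0]-t),[0,0])
for uv in((206,170),(210,292),(259,170),(259,292)): print(uv,inv(uv))
E
```

```text
[[213.5432 290.86  ]
 [205.6391 173.6023]
 [253.3187 170.5677]
 [260.1283 287.882 ]]
[[168.3218 298.204 ]
 [157.8849 161.9047]
 [299.2838 152.91  ]
 [305.9571 289.4039]]
(206, 170) [0.0385 0.0156]
(210, 292) [-0.0497  0.0185]
(259, 170) [ 0.0361 -0.0198]
(259, 292) [-0.052  -0.0151]
```

View pics/o2.png

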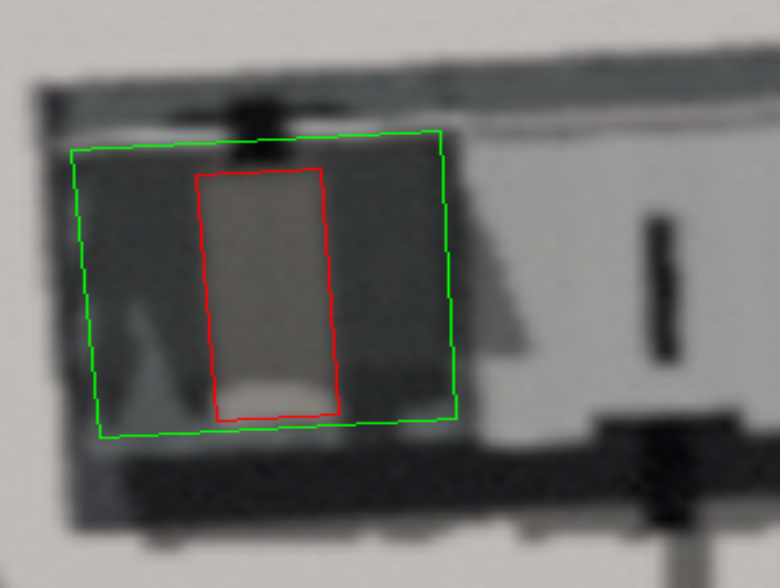

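```bash
cat > tgt.py <<'E'
from h import *
p=np.load("p.npy");up=np.array([.866,0,.5]);n=np.array([-.5,0,.866]);m=np.array([0,0,.095])
def ori(tilt,yaw): # tool z forward-tilted by tilt, jaw y along yawed y
    a=R.from_euler('z',yaw)*R.from_euler('y',-tilt)
    return a*R.from_matrix(np.array([[-1,0,0],[0,1,0],[0,0,-1.]]).T)
def cur(N=6):
    s=env.get_state();q=s["orientation"];return s["tcp_pos"],R.from_quat([q[1],q[2],q[3],q[0]])
def delta(pos,rot,src=None):
    t,r=src or cur()
    d=(rot*r.inv()).as_rotvec();print("shift units",(np.array(pos)-t)/.025,"turn units",np.degrees(d)/8)
E
python3 - <<'E'
from tgt import *
rot0=ori(np.pi/6,p[2])
nw=R.from_euler('z',p[2]).apply(n)
rot=R.from_rotvec(-.04*nw)*rot0
pre=W(p,m+.05*n-.0065*up)[0];g=W(p,m-.026*n-.0065*up)[0]
print(cur()[0],pre,g)
delta(pre,rot); delta(g,rot,(pre,rot))
E
```

```text
[0.4645 0.1946 0.3149] [0.5278 0.0681 0.1411] [0.5658 0.0694 0.0752]
shift units [ 2.5327 -5.0593 -6.9549] turn units [ 0.123   0.0628 -0.2757]
shift units [ 1.5191  0.052  -2.6326] turn units [0. 0. 0.]
```

Emit:
servo_tool(increments=[{"claw": 0.45,"x": 0,"y": -1,"z": -0.4,"ax": 0.12,"ay": 0.06,"az": -0.28},{"claw": 0.45,"x": 0,"y": -1,"z": -0.5,"ax": 0,"ay": 0,"az": 0},{"claw": 0.45,"x": 0,"y": -1,"z": -0.5,"ax": 0,"ay": 0,"az": 0},{"claw": 0.45,"x": 0,"y": -1,"z": -0.5,"ax": 0,"ay": 0,"az": 0},{"claw": 0.45,"x": 0,"y": -1,"z": -0.5,"ax": 0,"ay": 0,"az": 0}])

```text
clock: 8.35
tcp_pos: [0.4676, 0.0653, 0.2563]
orientation: [0.256, 0.004, 0.967, 0.007]
wrist_force: [-0.0, 0.2, -0.1]
finger_gap: 0.0473
```

Emit:
servo_tool(increments=[{"claw": 0.45,"x": 0.5,"y": -0.06,"z": -0.9,"ax": 0,"ay": 0,"az": 0},{"claw": 0.45,"x": 0.5,"y": 0,"z": -0.9,"ax": 0,"ay": 0,"az": 0},{"claw": 0.45,"x": 0.5,"y": 0,"z": -0.9,"ax": 0,"ay": 0,"az": 0},{"claw": 0.45,"x": 0.5,"y": 0,"z": -0.9,"ax": 0,"ay": 0,"az": 0},{"claw": 0.45,"x": 0.5,"y": 0,"z": -0.9,"ax": 0,"ay": 0,"az": 0}])

```text
clock: 8.85
tcp_pos: [0.5312, 0.0644, 0.1433]
orientation: [0.256, 0.005, 0.967, 0.007]
wrist_force: [0.3, 0.2, 0.7]
finger_gap: 0.0467
```

```bash
python3 shot.py side,f,170,110,160,120,5 ; python3 - <<'E'
from tgt import *
nw=R.from_euler('z',p[2]).apply(n)
rot=R.from_rotvec(-.04*nw)*ori(np.pi/6,p[2])
g=W(p,m-.026*n-.0065*up)[0]
delta(g,rot)
E
```

```text
{'clock': 8.9, 'joint_pos': array([-0.0489, -0.0296, -0.7922,  0.2957,  0.0359, -0.0297]), 'tcp_pos': array([0.5305, 0.0643, 0.1397]), 'orientation': array([0.2539, 0.0047, 0.9672, 0.0074]), 'wrist_force': array([ 0.3398, -1.9852, -1.6835]), 'finger_gap': 0.046678175082672906}
shift units [ 1.4099  0.2036 -2.5779] turn units [ 0.0236 -0.0705  0.0346]
```

View pics/side_f.png

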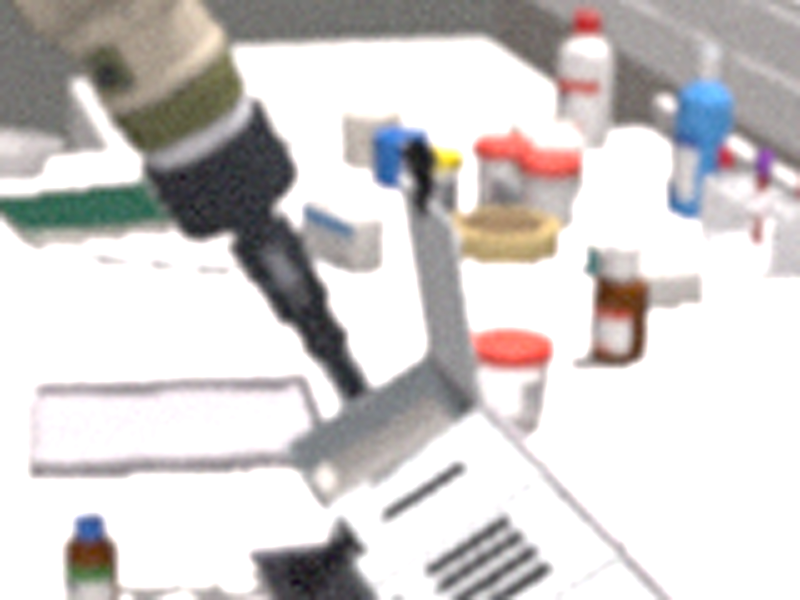

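Emit:
servo_tool(increments=[{"claw": 0.45,"x": 0,"y": 0.19,"z": 0,"ax": 0.02,"ay": -0.07,"az": 0.03},{"claw": 0.45,"x": 0.28,"y": 0,"z": -0.5,"ax": 0,"ay": 0,"az": 0},{"claw": 0.45,"x": 0.28,"y": 0,"z": -0.5,"ax": 0,"ay": 0,"az": 0},{"claw": 0.45,"x": 0.28,"y": 0,"z": -0.5,"ax": 0,"ay": 0,"az": 0}])

```text
clock: 9.3
tcp_pos: [0.5518, 0.0699, 0.1074]
orientation: [0.261, 0.002, 0.965, 0.01]
wrist_force: [-0.1, -0.8, 0.1]
finger_gap: 0.0469
```

Emit:
servo_tool(increments=[{"claw": 0.45,"x": 0.28,"y": 0.01,"z": -0.5,"ax": 0,"ay": 0,"az": 0},{"claw": 0.45,"x": 0.28,"y": 0.01,"z": -0.54,"ax": 0,"ay": 0,"az": 0},{"claw": 0.45,"x": 0,"y": 0,"z": 0,"ax": 0,"ay": 0,"az": 0}])

```text
clock: 9.6
tcp_pos: [0.565, 0.0703, 0.0797]
orientation: [0.26, 0.002, 0.966, 0.01]
wrist_force: [-1.2, 0.4, 0.2]
finger_gap: 0.047
```

```bash
python3 - <<'E'
from tgt import *
s=env.get_state();print(s["tcp_pos"],s["wrist_force"],s["finger_gap"])
nw=R.from_euler('z',p[2]).apply(n)
rot=R.from_rotvec(-.04*nw)*ori(np.pi/6,p[2])
delta(W(p,m-.026*n-.0065*up)[0],rot)
E
```

```text
[0.565  0.0703 0.0797] [-1.211   0.4435  0.2232] 0.04697197125239189
shift units [ 0.0332 -0.0367 -0.1788] turn units [ 0.0018  0.0186 -0.0042]
```

Emit:
servo_tool(increments=[{"claw": 0.45,"x": 0.03,"y": -0.03,"z": -0.14,"ax": 0,"ay": 0,"az": 0},{"claw": 0.9,"x": 0,"y": 0,"z": 0,"ax": 0,"ay": 0,"az": 0},{"claw": 0.9,"x": 0,"y": 0,"z": 0,"ax": 0,"ay": 0,"az": 0},{"claw": 0.9,"x": 0,"y": 0,"z": 0,"ax": 0,"ay": 0,"az": 0},{"claw": 0.9,"x": 0,"y": 0,"z": 0,"ax": 0,"ay": 0,"az": 0}], newtons=30)

```text
clock: 10.1
tcp_pos: [0.5655, 0.0695, 0.077]
orientation: [0.261, 0.002, 0.965, 0.01]
wrist_force: [-5.4, -0.8, 6.5]
finger_gap: 0.0317
```

Emit:
servo_tool(increments=[{"claw": 0.9,"x": -0.12,"y": 0,"z": 0.3,"ax": 0,"ay": 0,"az": 0},{"claw": 0.9,"x": -0.2,"y": -0.01,"z": 0.37,"ax": 0,"ay": 0,"az": 0},{"claw": 0.9,"x": -0.23,"y": -0.01,"z": 0.4,"ax": 0,"ay": 0,"az": 0},{"claw": 0.9,"x": -0.23,"y": -0.01,"z": 0.4,"ax": 0,"ay": 0,"az": 0},{"claw": 0.9,"x": -0.23,"y": -0.01,"z": 0.4,"ax": 0,"ay": 0,"az": 0}])

```text
clock: 10.6
tcp_pos: [0.5395, 0.0684, 0.1237]
orientation: [0.26, 0.003, 0.966, 0.01]
wrist_force: [-0.2, -0.1, -0.8]
finger_gap: 0.0322
```

Emit:
servo_tool(increments=[{"claw": 0.9,"x": -0.25,"y": 0,"z": 0.5,"ax": 0,"ay": 0,"az": 0},{"claw": 0.9,"x": -0.25,"y": 0,"z": 0.5,"ax": 0,"ay": 0,"az": 0},{"claw": 0.9,"x": -0.25,"y": 0,"z": 0.5,"ax": 0,"ay": 0,"az": 0},{"claw": 0.9,"x": -0.25,"y": 0,"z": 0.5,"ax": 0,"ay": 0,"az": 0},{"claw": 0.9,"x": -0.25,"y": 0,"z": 0.5,"ax": 0,"ay": 0,"az": 0}])

```text
clock: 11.1
tcp_pos: [0.5079, 0.0684, 0.1863]
orientation: [0.26, 0.003, 0.966, 0.01]
wrist_force: [0.4, 0.6, -0.7]
finger_gap: 0.0317
```

```bash
python3 shot.py side,g,140,90,160,120,5;  python3 - <<'E'
from tgt import *
yaw=np.radians(-5.2)
pos=np.array([.4814,.3327,.2])
delta(pos,ori(0,yaw))
E
```

```text
{'clock': 11.15, 'joint_pos': array([-0.0449, -0.1438, -0.7621,  0.4247,  0.0397, -0.0292]), 'tcp_pos': array([0.5084, 0.0685, 0.1884]), 'orientation': array([0.2614, 0.0024, 0.9652, 0.0095]), 'wrist_force': array([0.0141, 1.5646, 0.1007]), 'finger_gap': 0.031913785201433786}
shift units [-1.0812 10.5684  0.4623] turn units [ 0.0345  3.7911 -0.6   ]
```

View pics/side_g.png

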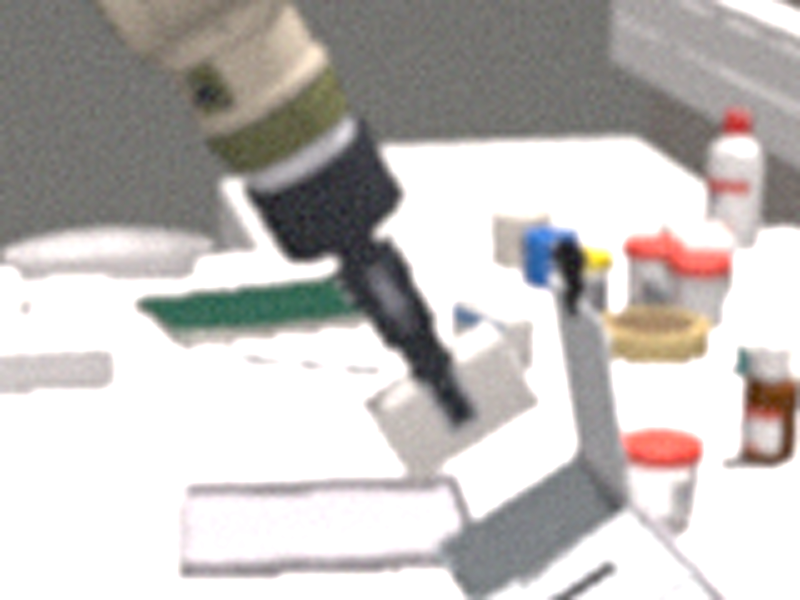

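Emit:
servo_tool(increments=[{"claw": 0.9,"x": -0.1,"y": 0.5,"z": 0.2,"ax": 0,"ay": 0,"az": 0},{"claw": 0.9,"x": -0.1,"y": 0.9,"z": 0.2,"ax": 0,"ay": 0,"az": 0},{"claw": 0.9,"x": -0.1,"y": 0.9,"z": 0.06,"ax": 0,"ay": 0,"az": 0},{"claw": 0.9,"x": -0.1,"y": 0.9,"z": 0,"ax": 0,"ay": 0,"az": 0},{"claw": 0.9,"x": -0.1,"y": 0.9,"z": 0,"ax": 0,"ay": 0.3,"az": 0}])

```text
clock: 11.65
tcp_pos: [0.4944, 0.1715, 0.1961]
orientation: [0.239, 0.003, 0.971, 0.009]
wrist_force: [-0.6, -1.6, -1.5]
finger_gap: 0.0321
```

Emit:
servo_tool(increments=[{"claw": 0.9,"x": -0.1,"y": 0.9,"z": 0,"ax": 0,"ay": 0.5,"az": -0.1},{"claw": 0.9,"x": -0.1,"y": 0.9,"z": 0,"ax": 0,"ay": 0.5,"az": -0.1},{"claw": 0.9,"x": -0.1,"y": 0.9,"z": 0,"ax": 0,"ay": 0.5,"az": -0.1},{"claw": 0.9,"x": -0.1,"y": 0.9,"z": 0,"ax": 0.01,"ay": 0.5,"az": -0.1},{"claw": 0.9,"x": -0.1,"y": 0.9,"z": 0,"ax": 0.02,"ay": 0.5,"az": -0.1}])

```text
clock: 12.15
tcp_pos: [0.4836, 0.2845, 0.1972]
orientation: [0.067, 0.038, 0.997, 0.003]
wrist_force: [-0.5, -0.2, -1.1]
finger_gap: 0.0318
```

Emit:
servo_tool(increments=[{"claw": 0.9,"x": -0.08,"y": 0.9,"z": 0,"ax": 0,"ay": 0.5,"az": -0.1},{"claw": 0.9,"x": 0,"y": 0.9,"z": 0,"ax": 0,"ay": 0.5,"az": 0},{"claw": 0.9,"x": 0,"y": 0.17,"z": 0,"ax": 0,"ay": 0,"az": 0},{"claw": 0.9,"x": 0,"y": 0,"z": 0,"ax": 0,"ay": 0,"az": 0}])

```text
clock: 12.55
tcp_pos: [0.482, 0.3329, 0.196]
orientation: [-0.002, 0.045, 0.999, -0.001]
wrist_force: [-0.2, -0.2, -1.9]
finger_gap: 0.0321
```

```bash
python3 shot.py side,h,140,120,160,120,5 top,h,120,120,160,150,4;  python3 - <<'E'
from tgt import *
yaw=np.radians(-5.2)
delta(np.array([.4814,.3327,.0347]),ori(0,yaw))
E
```

```text
{'clock': 12.65, 'joint_pos': array([ 0.4665,  0.3541, -0.0232,  1.1978,  0.0001,  0.5572]), 'tcp_pos': array([0.4813, 0.3319, 0.1966]), 'orientation': array([-0.0019,  0.0453,  0.999 , -0.001 ]), 'wrist_force': array([ 0.1793,  0.39  , -1.1646]), 'finger_gap': 0.032058122096761996}
shift units [ 0.005   0.0304 -6.4775] turn units [ 0.0131 -0.028  -0.0005]
```

View pics/side_h.png

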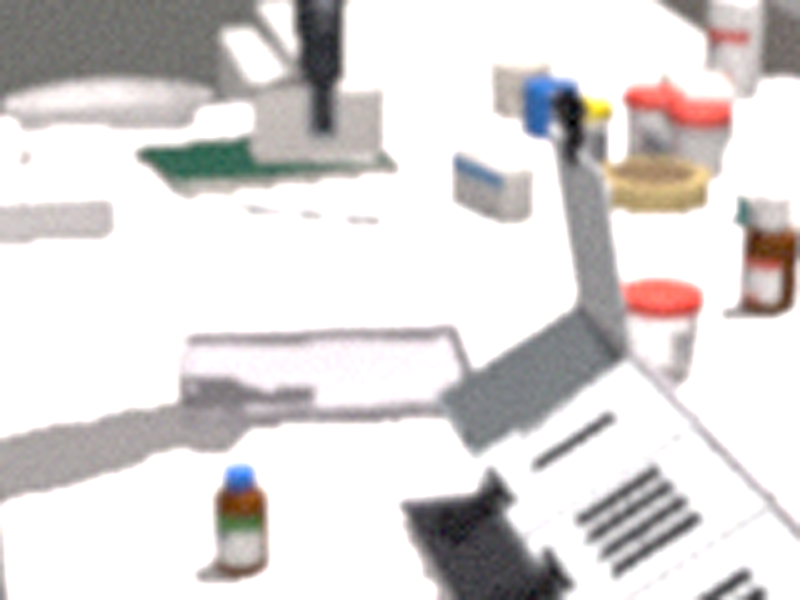

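View pics/top_h.png

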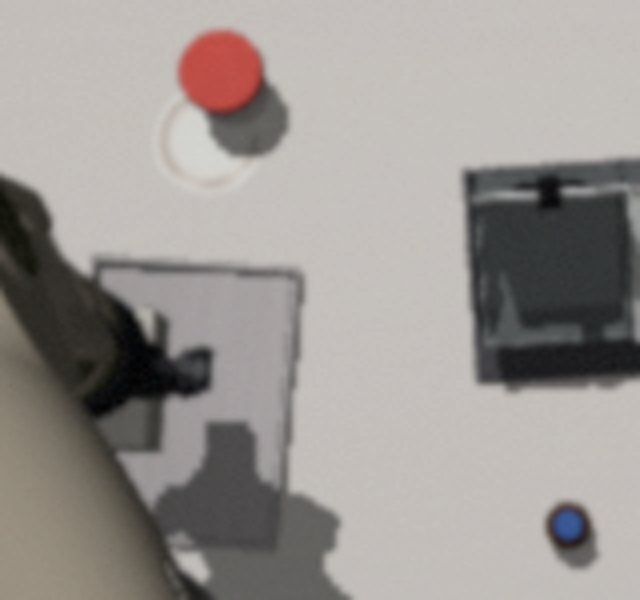

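Emit:
servo_tool(increments=[{"claw": 0.9,"x": 0,"y": 0.03,"z": -0.6,"ax": 0.01,"ay": -0.03,"az": 0},{"claw": 0.9,"x": 0,"y": 0,"z": -0.7,"ax": 0,"ay": 0,"az": 0},{"claw": 0.9,"x": 0,"y": 0,"z": -0.7,"ax": 0,"ay": 0,"az": 0},{"claw": 0.9,"x": 0,"y": 0,"z": -0.7,"ax": 0,"ay": 0,"az": 0},{"claw": 0.9,"x": 0,"y": 0,"z": -0.7,"ax": 0,"ay": 0,"az": 0}])

```text
clock: 13.15
tcp_pos: [0.4814, 0.3323, 0.1119]
orientation: [0.001, 0.046, 0.999, 0.0]
wrist_force: [0.2, -0.2, -0.7]
finger_gap: 0.0322
```

Emit:
servo_tool(increments=[{"claw": 0.9,"x": 0,"y": 0,"z": -0.7,"ax": 0,"ay": 0,"az": 0},{"claw": 0.9,"x": 0,"y": 0,"z": -0.7,"ax": 0,"ay": 0,"az": 0},{"claw": 0.9,"x": 0,"y": 0,"z": -0.7,"ax": 0,"ay": 0,"az": 0},{"claw": 0.9,"x": 0,"y": 0,"z": -0.5,"ax": 0,"ay": 0,"az": 0},{"claw": 0.9,"x": 0,"y": 0,"z": -0.1,"ax": 0,"ay": 0,"az": 0}])

```text
clock: 13.65
tcp_pos: [0.4806, 0.3322, 0.0432]
orientation: [-0.001, 0.046, 0.999, -0.001]
wrist_force: [-0.2, -0.1, -0.9]
finger_gap: 0.032
```

```bash
python3 shot.py side,i,140,150,160,120,5;  python3 - <<'E'
from tgt import *
yaw=np.radians(-5.2)
delta(np.array([.4814,.3327,.0347]),ori(0,yaw))
E
```

```text
{'clock': 13.7, 'joint_pos': array([ 0.4676,  0.4708, -0.2485,  0.853 ,  0.    ,  0.5589]), 'tcp_pos': array([0.481 , 0.3325, 0.0436]), 'orientation': array([-0.0007,  0.0456,  0.999 , -0.0004]), 'wrist_force': array([-0.3312, -0.4157, -1.2471]), 'finger_gap': 0.03212772482335276}
shift units [ 0.0163  0.0078 -0.3563] turn units [ 0.0048 -0.0098  0.0035]
```

View pics/side_i.png

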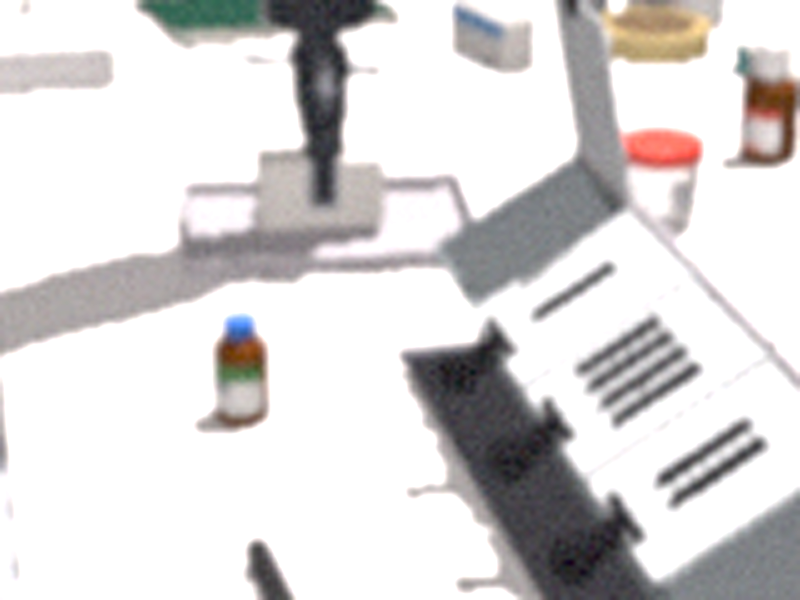

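Emit:
servo_tool(increments=[{"claw": 0.9,"x": 0.01,"y": 0,"z": -0.12,"ax": 0,"ay": 0,"az": 0},{"claw": 0.9,"x": 0,"y": 0,"z": -0.1,"ax": 0,"ay": 0,"az": 0},{"claw": 0.9,"x": 0,"y": 0,"z": 0,"ax": 0,"ay": 0,"az": 0}])

```text
clock: 14.0
tcp_pos: [0.4824, 0.3335, 0.0389]
orientation: [0.0, 0.045, 0.999, 0.0]
wrist_force: [0.1, -0.4, -1.5]
finger_gap: 0.0322
```

Emit:
servo_tool(increments=[{"claw": 0.9,"x": 0,"y": 0,"z": -0.05,"ax": 0,"ay": 0,"az": 0},{"claw": 0.9,"x": 0,"y": 0,"z": -0.04,"ax": 0,"ay": 0,"az": 0}])

```text
clock: 14.2
tcp_pos: [0.4823, 0.3335, 0.0365]
orientation: [0.0, 0.045, 0.999, 0.0]
wrist_force: [1.1, -0.8, -1.6]
finger_gap: 0.0317
```

Emit:
servo_tool(increments=[{"claw": 0.9,"x": 0,"y": 0,"z": -0.03,"ax": 0,"ay": 0,"az": 0},{"claw": 0.9,"x": 0,"y": 0,"z": -0.03,"ax": 0,"ay": 0,"az": 0}])

```text
clock: 14.4
tcp_pos: [0.4821, 0.3335, 0.0348]
orientation: [-0.0, 0.045, 0.999, 0.0]
wrist_force: [0.1, -0.2, -1.4]
finger_gap: 0.0318
```

Emit:
servo_tool(increments=[{"claw": 0.9,"x": 0,"y": 0,"z": -0.03,"ax": 0,"ay": 0,"az": 0},{"claw": 0.9,"x": 0,"y": 0,"z": 0,"ax": 0,"ay": 0,"az": 0}])

```text
clock: 14.6
tcp_pos: [0.482, 0.3334, 0.0342]
orientation: [-0.0, 0.045, 0.999, 0.0]
wrist_force: [-1.6, 0.1, 1.8]
finger_gap: 0.0316
```

Emit:
servo_tool(increments=[{"claw": 0.9,"x": 0,"y": 0,"z": -0.02,"ax": 0,"ay": 0,"az": 0},{"claw": 0.9,"x": 0,"y": 0,"z": 0,"ax": 0,"ay": 0,"az": 0}])

```text
clock: 14.8
tcp_pos: [0.482, 0.3335, 0.0342]
orientation: [-0.0, 0.045, 0.999, 0.0]
wrist_force: [-2.5, -0.4, 3.9]
finger_gap: 0.0321
```

```bash
python3 shot.py side,j,140,150,160,120,5
```

```text
{'clock': 14.85, 'joint_pos': array([ 0.4682,  0.4823, -0.2566,  0.832 ,  0.0003,  0.5588]), 'tcp_pos': array([0.482 , 0.3335, 0.0342]), 'orientation': array([-0.0001,  0.0453,  0.999 ,  0.0001]), 'wrist_force': array([-2.6288, -0.8923,  5.0466]), 'finger_gap': 0.032406508670249204}
```

View pics/side_j.png

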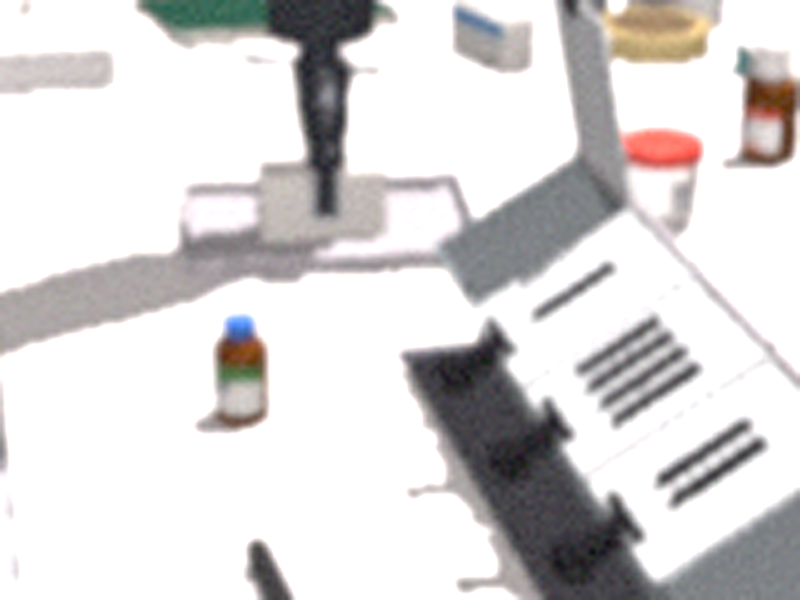

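Emit:
servo_tool(increments=[{"claw": 0.8,"x": 0,"y": 0,"z": 0.02,"ax": 0,"ay": 0,"az": 0},{"claw": 0.4,"x": 0,"y": 0,"z": 0,"ax": 0,"ay": 0,"az": 0},{"claw": 0.4,"x": 0,"y": 0,"z": 0,"ax": 0,"ay": 0,"az": 0},{"claw": 0.4,"x": 0,"y": 0,"z": 0.3,"ax": 0,"ay": 0,"az": 0},{"claw": 0.4,"x": 0,"y": 0,"z": 0.6,"ax": 0,"ay": 0,"az": 0}])

```text
clock: 15.35
tcp_pos: [0.4812, 0.3329, 0.0559]
orientation: [-0.001, 0.045, 0.999, -0.001]
wrist_force: [0.7, 0.3, 0.3]
finger_gap: 0.0511
```

Emit:
servo_tool(increments=[{"claw": 0.4,"x": 0,"y": 0,"z": 1,"ax": 0,"ay": 0,"az": 0},{"claw": 0.4,"x": 0,"y": 0,"z": 1,"ax": 0,"ay": 0,"az": 0},{"claw": 0.4,"x": 0,"y": 0,"z": 1,"ax": 0,"ay": 0,"az": 0},{"claw": 0.4,"x": 0,"y": 0,"z": 1,"ax": 0,"ay": 0,"az": 0},{"claw": 0.4,"x": 0,"y": 0,"z": 1,"ax": 0,"ay": 0,"az": 0}])

```text
clock: 15.85
tcp_pos: [0.4821, 0.3334, 0.1832]
orientation: [0.0, 0.045, 0.999, 0.0]
wrist_force: [0.4, 0.5, 0.2]
finger_gap: 0.0515
```

Emit:
servo_tool(increments=[{"claw": 0.4,"x": -0.5,"y": -0.2,"z": 1,"ax": 0,"ay": 0,"az": 0.2},{"claw": 0.4,"x": -0.5,"y": -0.5,"z": 1,"ax": 0,"ay": 0,"az": 0.2},{"claw": 0.4,"x": 0,"y": -1,"z": 1,"ax": 0,"ay": 0,"az": 0.2},{"claw": 0.4,"x": 0,"y": -1,"z": 1,"ax": 0,"ay": 0,"az": 0.2},{"claw": 0.4,"x": 0,"y": -1,"z": 0.5,"ax": 0,"ay": 0,"az": 0.1}])

```text
clock: 16.35
tcp_pos: [0.4575, 0.2404, 0.2971]
orientation: [0.002, -0.018, 1.0, 0.001]
wrist_force: [-0.3, 0.7, -0.5]
finger_gap: 0.0513
```

Emit:
servo_tool(increments=[{"claw": 0.4,"x": 0,"y": -1,"z": 0,"ax": 0,"ay": 0,"az": 0},{"claw": 0.4,"x": 0,"y": -1,"z": 0,"ax": 0,"ay": 0,"az": 0},{"claw": 0.4,"x": 0,"y": -1,"z": 0,"ax": 0,"ay": 0,"az": 0},{"claw": 0.4,"x": 0,"y": -1,"z": 0,"ax": 0,"ay": 0,"az": 0},{"claw": 0.4,"x": 0,"y": -1,"z": 0,"ax": 0,"ay": 0,"az": 0}])

```text
clock: 16.85
tcp_pos: [0.457, 0.1149, 0.2947]
orientation: [0.0, -0.018, 1.0, -0.0]
wrist_force: [0.1, -1.0, 0.3]
finger_gap: 0.0511
```

```bash
python3 shot.py side,k,140,110,180,140,4.4 top,k,120,120,190,150,4
```

```text
{'clock': 16.95, 'joint_pos': array([ 0.0737,  0.1005, -0.1089,  1.3612, -0.0007,  0.0421]), 'tcp_pos': array([0.4571, 0.1138, 0.2947]), 'orientation': array([ 0.0002, -0.0158,  0.9999, -0.0003]), 'wrist_force': array([-0.2396,  1.113 ,  0.0493]), 'finger_gap': 0.05094442536337117}
```

View pics/side_k.png

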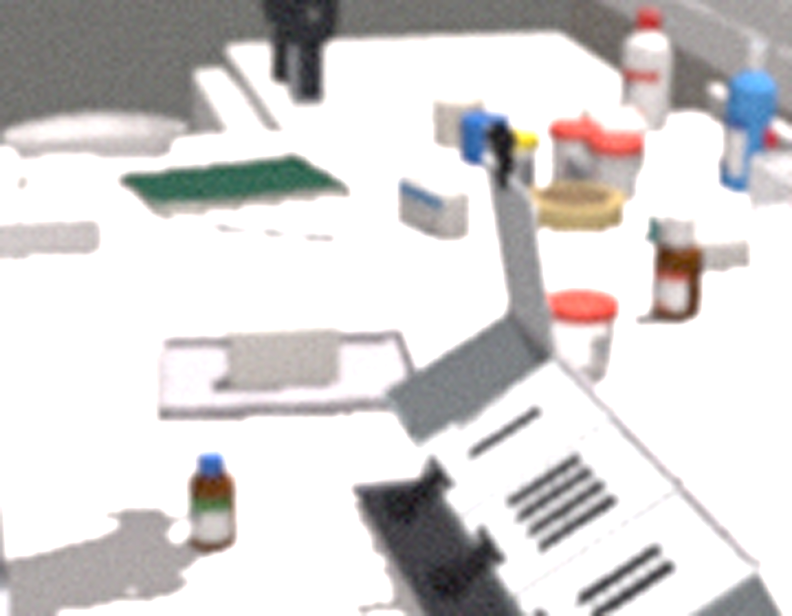

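View pics/top_k.png

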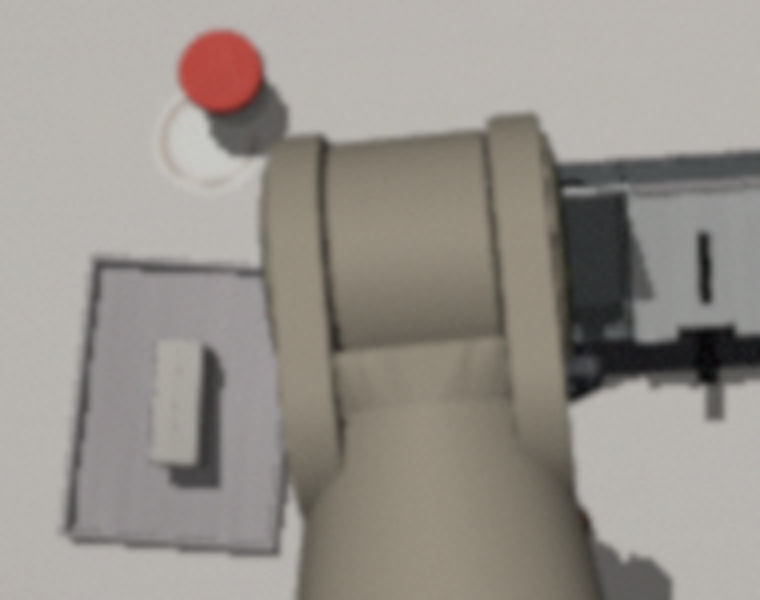

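```bash
python3 - <<'E'
from tgt import *
c=back("top",(np.array([(155,340),(205,340),(197,467),(148,463)])+.5)/4-.5+[120,120],.051);print(c.mean(0),np.linalg.norm(c[0]-c[3]),np.linalg.norm(c[0]-c[1]))
t=back("top",(np.array([(96,258),(68,538),(278,552)])+.5)/4-.5+[120,120],.014);print((t[0]+t[2])/2)
delta([.585,.07,.318],ori(0,.034))
E
```

```text
[0.4797 0.3326 0.051 ] 0.0853824041727162 0.03485742692758702
[0.4827 0.3334 0.014 ]
shift units [ 5.1166 -1.7517  0.9329] turn units [0.0047 0.0023 0.0172]
```

Carton centred to about 3 mm, standing upright in the tray. Now back to the handle.

Emit:
servo_tool(increments=[{"claw": 0.4,"x": 0.5,"y": -0.6,"z": 0.5,"ax": 0,"ay": 0,"az": 0.02},{"claw": 0.4,"x": 0.8,"y": -0.6,"z": 0.43,"ax": 0,"ay": 0,"az": 0},{"claw": 0.4,"x": 0.9,"y": -0.55,"z": 0,"ax": 0,"ay": 0,"az": 0},{"claw": 0.4,"x": 0.9,"y": 0,"z": 0,"ax": 0,"ay": 0,"az": 0},{"claw": 0.4,"x": 0.9,"y": 0,"z": 0,"ax": 0,"ay": 0,"az": 0}])

```text
clock: 17.45
tcp_pos: [0.5581, 0.0723, 0.3179]
orientation: [0.0, -0.019, 1.0, 0.0]
wrist_force: [0.6, -0.2, -0.4]
finger_gap: 0.0511
```

Emit:
servo_tool(increments=[{"claw": 0.4,"x": 0.9,"y": 0,"z": 0,"ax": 0,"ay": 0,"az": 0},{"claw": 0.4,"x": 0.22,"y": 0,"z": 0,"ax": 0,"ay": 0,"az": 0},{"claw": 0.4,"x": 0,"y": 0,"z": 0,"ax": 0,"ay": 0,"az": 0}])

```text
clock: 17.75
tcp_pos: [0.5853, 0.0726, 0.3168]
orientation: [-0.001, -0.019, 1.0, 0.0]
wrist_force: [-0.7, 0.4, 0.5]
finger_gap: 0.0515
```

```bash
python3 shot.py side,l,180,80,120,100,6; python3 - <<'E'
from tgt import *
delta([.585,.07,.261],ori(0,.034))
E
```

```text
{'clock': 17.8, 'joint_pos': array([-0.0126,  0.337 ,  0.2463,  1.4815,  0.0001, -0.0509]), 'tcp_pos': array([0.5846, 0.0726, 0.3171]), 'orientation': array([-0.0007, -0.0192,  0.9998,  0.0001]), 'wrist_force': array([-0.2674, -0.2716,  0.382 ]), 'finger_gap': 0.051207801206625235}
shift units [ 0.0144 -0.1056 -2.2446] turn units [-0.0008 -0.0104 -0.0309]
```

View pics/side_l.png

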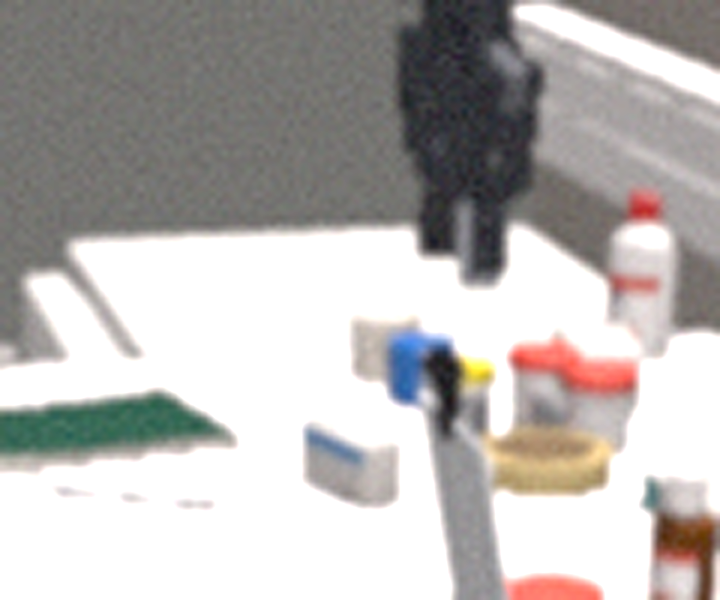

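```bash
python3 - <<'E'
from tgt import *
for x in(.575,.58,.585,.59):
  print(x,(proj("side",[[x,.07,.263]])[0]-[180,80])*6)
print((proj("side",[[.585,.07,.300]])[0]-[180,80])*6)
E
```

```text
0.575 [434.1474 358.5333]
0.58 [444.6409 358.0374]
0.585 [455.1124 357.5436]
0.59 [465.5621 357.0519]
[457.2374 278.3392]
```

Emit:
servo_tool(increments=[{"claw": 0.4,"x": -0.12,"y": -0.11,"z": -0.5,"ax": 0,"ay": 0,"az": -0.03},{"claw": 0.4,"x": 0,"y": 0,"z": -0.6,"ax": 0,"ay": 0,"az": 0},{"claw": 0.4,"x": 0,"y": 0,"z": -0.6,"ax": 0,"ay": 0,"az": 0},{"claw": 0.4,"x": 0,"y": 0,"z": -0.6,"ax": 0,"ay": 0,"az": 0},{"claw": 0.4,"x": 0,"y": 0,"z": 0,"ax": 0,"ay": 0,"az": 0}])

```text
clock: 18.3
tcp_pos: [0.5798, 0.0698, 0.2584]
orientation: [-0.002, -0.017, 1.0, 0.0]
wrist_force: [-0.2, -0.1, -0.1]
finger_gap: 0.051
```

Emit:
servo_tool(increments=[{"claw": 1,"x": 0,"y": 0,"z": 0,"ax": 0,"ay": 0,"az": 0},{"claw": 1,"x": 0,"y": 0,"z": 0,"ax": 0,"ay": 0,"az": 0},{"claw": 1,"x": 0,"y": 0,"z": 0,"ax": 0,"ay": 0,"az": 0},{"claw": 1,"x": 0,"y": 0,"z": 0,"ax": 0,"ay": 0,"az": 0}], newtons=40)

```text
clock: 18.7
tcp_pos: [0.5823, 0.0699, 0.2612]
orientation: [0.001, -0.017, 1.0, 0.0]
wrist_force: [-2.1, 3.1, 5.5]
finger_gap: 0.0131
```

Emit:
servo_tool(increments=[{"claw": 1,"x": -0.38,"y": -0.02,"z": -0.06,"ax": 0,"ay": 0,"az": 0},{"claw": 1,"x": -0.48,"y": -0.02,"z": -0.14,"ax": 0,"ay": 0,"az": 0},{"claw": 1,"x": -0.47,"y": -0.02,"z": -0.19,"ax": 0,"ay": 0,"az": 0},{"claw": 1,"x": -0.46,"y": -0.02,"z": -0.24,"ax": 0,"ay": 0,"az": 0},{"claw": 1,"x": -0.44,"y": -0.02,"z": -0.28,"ax": 0,"ay": 0,"az": 0}])

```text
clock: 19.2
tcp_pos: [0.527, 0.0679, 0.2386]
orientation: [0.002, -0.017, 1.0, 0.001]
wrist_force: [1.2, 4.8, 4.3]
finger_gap: 0.0132
```

Emit:
servo_tool(increments=[{"claw": 1,"x": -0.41,"y": -0.01,"z": -0.33,"ax": 0,"ay": 0,"az": 0},{"claw": 1,"x": -0.37,"y": -0.01,"z": -0.36,"ax": 0,"ay": 0,"az": 0},{"claw": 1,"x": -0.34,"y": -0.01,"z": -0.4,"ax": 0,"ay": 0,"az": 0},{"claw": 1,"x": -0.3,"y": -0.01,"z": -0.43,"ax": 0,"ay": 0,"az": 0},{"claw": 1,"x": -0.25,"y": -0.01,"z": -0.46,"ax": 0,"ay": 0,"az": 0}])

```text
clock: 19.7
tcp_pos: [0.484, 0.0663, 0.1882]
orientation: [0.0, -0.017, 1.0, 0.001]
wrist_force: [-1.5, 3.4, 5.4]
finger_gap: 0.0131
```

Emit:
servo_tool(increments=[{"claw": 1,"x": -0.21,"y": -0.01,"z": -0.48,"ax": 0,"ay": 0,"az": 0},{"claw": 1,"x": -0.16,"y": -0.01,"z": -0.5,"ax": 0,"ay": 0,"az": 0},{"claw": 1,"x": -0.11,"y": 0,"z": -0.51,"ax": 0,"ay": 0,"az": 0},{"claw": 1,"x": -0.06,"y": 0,"z": -0.52,"ax": 0,"ay": 0,"az": 0},{"claw": 1,"x": -0.01,"y": 0,"z": -0.52,"ax": 0,"ay": 0,"az": 0}])

```text
clock: 20.2
tcp_pos: [0.4699, 0.0658, 0.1242]
orientation: [-0.0, -0.017, 1.0, 0.001]
wrist_force: [-1.8, 4.2, 3.3]
finger_gap: 0.013
```

Emit:
servo_tool(increments=[{"claw": 1,"x": 0.04,"y": 0,"z": -0.52,"ax": 0,"ay": 0,"az": 0},{"claw": 1,"x": 0.09,"y": 0,"z": -0.51,"ax": 0,"ay": 0,"az": 0},{"claw": 1,"x": 0.14,"y": 0,"z": -0.5,"ax": 0,"ay": 0,"az": 0},{"claw": 1,"x": 0.19,"y": 0.01,"z": -0.48,"ax": 0,"ay": 0,"az": 0},{"claw": 1,"x": 0.12,"y": 0.01,"z": -0.22,"ax": 0,"ay": 0,"az": 0}])

```text
clock: 20.7
tcp_pos: [0.4841, 0.0664, 0.0677]
orientation: [-0.001, -0.017, 1.0, 0.001]
wrist_force: [-3.8, 4.1, 2.1]
finger_gap: 0.013
```

Emit:
servo_tool(increments=[{"claw": 1,"x": 0.08,"y": 0,"z": -0.14,"ax": 0,"ay": 0,"az": 0},{"claw": 1,"x": 0.04,"y": 0,"z": -0.08,"ax": 0,"ay": 0,"az": 0},{"claw": 1,"x": 0,"y": 0,"z": 0,"ax": 0,"ay": 0,"az": 0}])

```text
clock: 21.0
tcp_pos: [0.4867, 0.0664, 0.0628]
orientation: [-0.002, -0.017, 1.0, 0.001]
wrist_force: [-3.4, 5.1, 1.7]
finger_gap: 0.0133
```

Emit:
servo_tool(increments=[{"claw": 1,"x": 0.02,"y": 0,"z": -0.08,"ax": 0,"ay": 0,"az": 0},{"claw": 1,"x": 0,"y": 0,"z": 0,"ax": 0,"ay": 0,"az": 0}])

```text
clock: 21.2
tcp_pos: [0.4869, 0.0664, 0.0624]
orientation: [-0.002, -0.017, 1.0, 0.001]
wrist_force: [-9.5, 4.6, 17.1]
finger_gap: 0.0132
```

Emit:
servo_tool(increments=[{"claw": 1,"x": 0,"y": 0,"z": -0.03,"ax": 0,"ay": 0,"az": 0},{"claw": 0.3,"x": 0,"y": 0,"z": 0,"ax": 0,"ay": 0,"az": 0},{"claw": 0.3,"x": 0,"y": 0,"z": 0,"ax": 0,"ay": 0,"az": 0},{"claw": 0.3,"x": 0,"y": 0,"z": 0,"ax": 0,"ay": 0,"az": 0}])

```text
clock: 21.6
tcp_pos: [0.489, 0.0653, 0.0603]
orientation: [-0.0, -0.017, 1.0, -0.0]
wrist_force: [0.5, 1.0, -0.0]
finger_gap: 0.0563
```

Emit:
servo_tool(increments=[{"claw": 0.3,"x": 0,"y": 0,"z": 0.6,"ax": 0,"ay": 0,"az": 0},{"claw": 0.3,"x": 0,"y": 0,"z": 0.9,"ax": 0,"ay": 0,"az": 0},{"claw": 0.3,"x": 0,"y": 0,"z": 0.9,"ax": 0,"ay": 0,"az": 0},{"claw": 0.3,"x": 0,"y": 0,"z": 0.9,"ax": 0,"ay": 0,"az": 0},{"claw": 0.3,"x": 0,"y": 0,"z": 0.9,"ax": 0,"ay": 0,"az": 0}])

```text
clock: 22.1
tcp_pos: [0.4887, 0.0654, 0.1659]
orientation: [-0.0, -0.017, 1.0, -0.0]
wrist_force: [1.0, 0.6, 0.1]
finger_gap: 0.0596
```

Emit:
servo_tool(increments=[{"claw": 0.3,"x": -0.2,"y": -1,"z": 1,"ax": 0,"ay": 0,"az": 0},{"claw": 0.3,"x": -0.2,"y": -1,"z": 1,"ax": 0,"ay": 0,"az": 0},{"claw": 0.3,"x": -0.2,"y": -1,"z": 1,"ax": 0,"ay": 0,"az": 0},{"claw": 0.3,"x": -0.2,"y": -1,"z": 0.5,"ax": 0,"ay": 0,"az": 0},{"claw": 0.3,"x": -0.2,"y": -1,"z": 0,"ax": 0,"ay": 0,"az": 0}])

```text
clock: 22.6
tcp_pos: [0.4647, -0.0609, 0.2549]
orientation: [0.002, -0.017, 1.0, -0.001]
wrist_force: [0.7, 0.2, -0.0]
finger_gap: 0.0597
```

Emit:
servo_tool(increments=[{"claw": 0.3,"x": -0.3,"y": -1,"z": 0,"ax": 0,"ay": 0,"az": 0},{"claw": 0.3,"x": -0.3,"y": -1,"z": 0,"ax": 0,"ay": 0,"az": 0},{"claw": 0.3,"x": -0.3,"y": -1,"z": 0,"ax": 0,"ay": 0,"az": 0},{"claw": 0.3,"x": -0.3,"y": -1,"z": 0,"ax": 0,"ay": 0,"az": 0},{"claw": 0.3,"x": -0.3,"y": -1,"z": 0,"ax": 0,"ay": 0,"az": 0}])

```text
clock: 23.1
tcp_pos: [0.4258, -0.1856, 0.2525]
orientation: [-0.0, -0.017, 1.0, -0.0]
wrist_force: [-0.7, 0.2, -0.1]
finger_gap: 0.0597
```

```bash
python3 shot.py side,m,140,120,180,140,4.4 top,m,120,120,190,150,4
```

```text
{'clock': 23.2, 'joint_pos': array([-0.5858,  0.0994, -0.213 ,  1.2587, -0.0014, -0.6154]), 'tcp_pos': array([ 0.4257, -0.1869,  0.2525]), 'orientation': array([-0.0005, -0.0148,  0.9999, -0.0005]), 'wrist_force': array([ 0.5965,  0.732 , -0.0107]), 'finger_gap': 0.060008889178314144}
```

View pics/side_m.png

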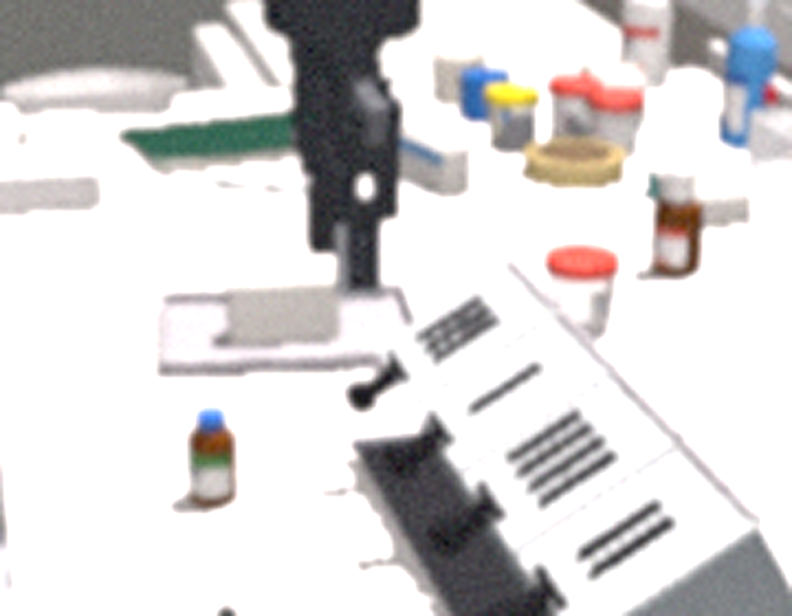

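View pics/top_m.png

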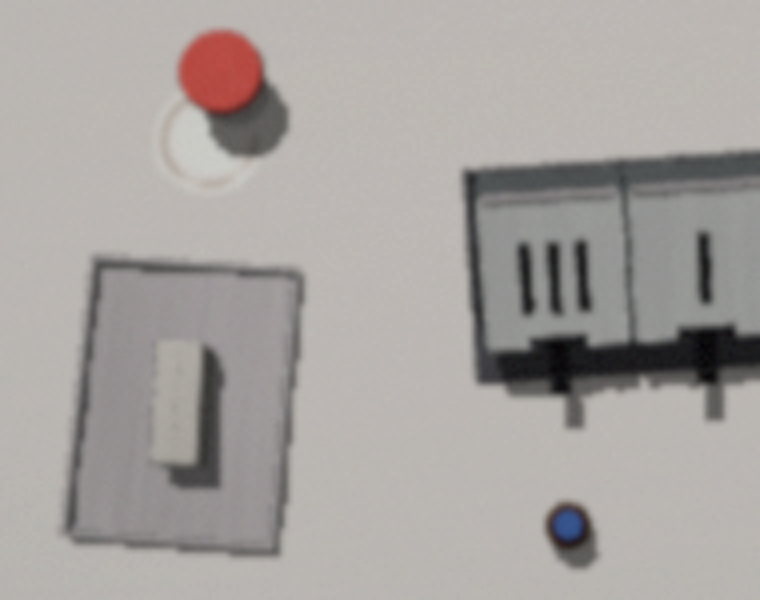

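```bash
python3 - <<'E'
import cv2,numpy as np
for n,(x,y,w,h) in(("top",(232,150,45,80)),("side",(216,175,55,45))):
    a=cv2.imread(f"pics/{n}0.png",0)[y:y+h,x:x+w].astype(np.float32);b=cv2.imread(f"pics/{n}_m_full.png",0)[y:y+h,x:x+w].astype(np.float32)
    print(n,cv2.phaseCorrelate(a,b),np.abs(a-b).mean())
a=cv2.imread("pics/top0.png",0).astype(np.float32);b=cv2.imread("pics/top_m_full.png",0).astype(np.float32)
for nm,(x,y,w,h) in dict(vial=(250,238,26,28),marker=(312,240,64,24),cup=(155,120,44,50),handle=(245,200,30,25)).items(): print(nm,cv2.phaseCorrelate(a[y:y+h,x:x+w],b[y:y+h,x:x+w]))
A=cv2.imread("pics/side0.png");B=cv2.imread("pics/side_m_full.png")
cv2.imwrite("pics/cmp.png",cv2.resize(np.hstack([A[170:225,210:275],B[170:225,210:275]]),None,fx=6,fy=6,interpolation=cv2.INTER_CUBIC))
E
```

```text
top ((0.4117621716820281, 0.025567356859006907), 0.9551451080375247) 3.9483333
side ((-0.051412482297447326, 0.3487030907690567), 0.834549623242131) 9.586667
vial ((0.520033533673173, 0.01772008855602003), 0.970444279688376)
marker ((-0.15853638161743078, 0.0016346867813883392), 0.6374794195095698)
cup ((0.473005184923192, 0.06698023739377135), 0.8937812368604872)
handle ((-0.09201943338972818, 0.5464184747264511), 1.018526710510254)
```

View pics/cmp.png

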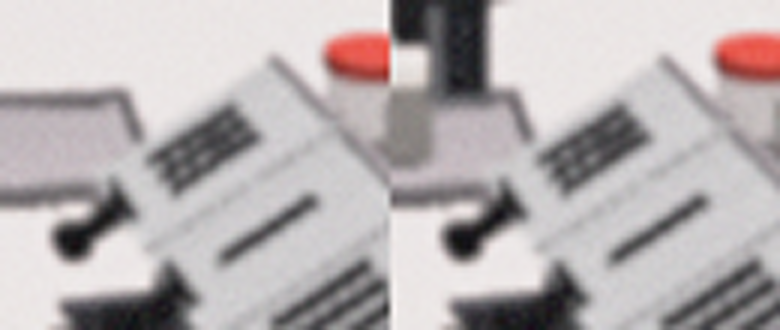

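```bash
python3 -c "
from workcell import env
print(env.hand_in())"
```

```text
the job is handed in; nothing more can be done
None
```

I opened only the three-bar lid, at the left end of the row, and lifted the carton out square to the mouth. I then set it upright in the tray on the same long narrow face, shut the lid with a firm push, moved the arm clear and handed in at about 23 s. The hand-in gave no verdict.

**Carton:** In the top picture it stands flat, about 1 to 3 mm from the tray's centre. The measured top face was 85 x 35 mm, against 85 x 32 mm given. I lowered it until it touched the tray at about 5 N before letting go.

**Lid:** The lid took about 17 N upward push at its closing stop. In the before and after side pictures, its handle is within about 2 px of where it began on a 6x enlargement.

**Vial, marker, cup and tray:** They look unmoved in the pictures. The image-shift check gave up to about 0.5 px, with large vertical as well as sideways values. I took that as the method's own error, so it is no finer proof. The other three lids stayed shut, and I saw no check that clearly failed.

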